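Prop the solvent box's lid on its stay and take out the thinner

ROBOT

A 7-joint arm with a two-finger parallel gripper is mounted at the origin on a cart in front of the work surface, level with it; the furniture and walls round the work are solid. World frame = base frame: x ahead of the robot, y to its left, z up, the work surface at z = 0. Lengths are in m, angles in rad, forces in N, time in s.
With the tool pointing down it reaches from about 0.35 to 0.9 m from the base axis. Payload 8.1 kg.
Tool frame: the origin (TCP) lies between the finger pads; the fingertips stand 8 mm ahead of it and the grasp point (between the pads) lies 11 mm behind it (arm.tcp_to_tips is the distance from the TCP to the fingertips, in m); z points along the fingers, x is the direction in which the jaws open and shut, and the axes are right-handed (so a half turn about z gives the same grasp; the last joint's range is limited). The gripper opens to 92 mm and grips with 3 to 60 N. Pads are 19 mm wide; open, the fingers measure 130 mm over their backs; the gripper's body (75 mm by 190 mm) begins 47 mm behind the grasp point.
Start: joints at [-1.451, 0.434, 0.025, 1.573, -0.012, 1.134, -0.075], TCP at [0.138, 0.61, 0.235] pointing down, gripper open.
Joint ranges: [-2.62, 2.62], [-0.44, 2.09], [-1.27, 1.32], [0.08, 2.57], [-1.32, 4.46], [0.12, 2], [-2.74, 2.74]. Speed limits (rad/s): [2.22, 2.22, 3.01, 3.01, 3.14, 3.14, 3.14].

INTERFACE

Orientations are given as a rotation vector (axis times angle).
In Python, from cell import arm, eyes gives the robot as it stands.
- The arm moves only by the tool play_rows, never from a script. Its argument "rows" is a list of rows, each a list of 3 entries, a list of its own where there are three numbers: the shift along the tool's x, y, z each as a share of 50 cm, from -1 to 1, then the turn, a rotation vector about the tool's x, y, z each as a share of 60 degrees, from -1 to 1, then the opening, from -1 (shut) to 1 (fully open), so that 0 is half open. In form: [[[dx, dy, dz], [ax, ay, az], grip], ...]. A call has 1 to 10 rows; each row is the pose to reach, as a shift and turn from the pose commanded when the call began, along the tool's axes at that moment; what a row does not reach only later rows make up. A row lasts 1/10 s, in which the tool goes at most 50 mm and 8.59 degrees, less where a joint would pass 70% of its speed; a pose out of reach is approached as far as the arm can. A call with a number of a shift or a turn outside -1 to 1 is refused whole. A call with a gripper value outside its range is refused whole. The fingers move at their own pace and stop on an object; "newtons" is the grip in N (left out, the last holds). Time passes only in rows, so rows that repeat a pose let the fingers close. It gives the time, the measured TCP pose, the force and the opening at its end, in the units of the state.
- arm.observe(): the state, without advancing time (a new reading comes with each control period).
- eyes.get_image(name): name is "side" or "top" or "wrist"; returns (picture, depth): 480x640x3 uint8, red, green, blue; 480x640 float32, m along the optical axis (not along the pixel's ray), 0 where there is no reading.
- eyes.get_calibration(name): a dict with "intrinsics" (3x3 intrinsics, pixels), "R" (3x3) and "t" (3): a world point X has camera coordinates R X + t. Camera axes: x right, y down, z forward; pixel columns grow to the right and rows downward; lengths in m; the calibration is good to about 2 mm. A picture is of the moment at which its call begins: read the wrist's pose just before it. get_calibration takes no time and is no camera call; for the wrist camera it gives the pose at the moment of the call.
- arm.sign_off(): hands the job in, once; it reports no verdict.
The state is a dict: "clock": time; "joints": joint angles; "dq": joint speeds; "joint_efforts": joint torques, N m; "position": TCP position; "ee_rot": TCP orientation; "force": force on the tool from outside, world axes, zero at the start; "ft_torque": the same for the moment, N m; "width": opening from 0.0 (shut) to 1.0 (fully open).
Only numpy, scipy, OpenCV 4.12 (cv2) and the standard library are available. Lean on these libraries where they do the work, as an engineer would, in place of code of your own. Each camera call takes 0.05 s, during which the arm holds its last target.

TASK

Raise the steel box's lid by lifting the rubber-gripped stay on its left side until the stay's cross pin drops into the catch under the lid's edge, without forcing it hard against the catch, and let go so that the lid stands propped on the stay alone. Then reach in with the same hand, lift out the square-shouldered white thinner bottle and set it down upright on the bench to the right of the box (do not drop it); leave the lid propped and the other things where they are.

Things in the scene. Friction and masses are not known exactly. Their poses are not given: they have to be found in the camera images.
- solvent_box: grey sheet-steel box fixed on the bench, 224 (x) x 240 (y) mm, rim 122 mm above the bench, walls 3 mm, inner floor 7 mm up. Origin: centre of its underside. z is up, its -x side is the front, +y the left; lid hinged along the back, about y; the stay is on the left. Two bottles stand side by side in its front half, a glue tube lies at the back
- stay_grip (a point): middle of the stay's flat rubber grip (14 mm thick across the box's y, 20 mm wide, 64 mm long), where to take it. The stay is a cranked 8 mm steel rod in an upright plane 62 mm outside the box's left wall, 43 mm clear of the lid's edge: fingers straddle it across the box's y. Stowed, the grip slants 0.62 rad down to the front; propped, about as much up
- stay_pivot (a point): the stay's pivot, in the plane of the rod, 37 mm above the bench; the stay turns about it, about the box's y, so the grip swings up and back on a circle of 223 mm round it; a hand kept level must let it swivel in the fingers
- stay_pin (a point): the stay's cross pin (8 mm), 175 mm from the pivot along the rod; it points towards the box and lies under the overhanging left rail of the lid (this point: middle of the rail's width). Raising the stay carries the lid up while the pin slides along the rail towards the hinge; let go half-way and both fall shut
- stay (a joint): angle of the stay, rad: 0 = stowed (the rod from pivot to pin rises 0.42 rad above level, to the front); grows as it is raised. It reaches the end stop of the catch between about 1.0 and 1.25, different each time, as the catch is set by hand along the rail
- lid (a joint): lid angle about the hinge, rad: 0 shut, 0.9 to 1.25 propped. 0.35 to 0.7 kg, 232 mm from hinge to front edge, which then stands 300 to 340 mm above the bench; the lift at the grip is 3 to 8 N. A wall shelf overhangs the back of the bench, its edge at x = 0.71 m, 0.39 m up: lean the hand back from it
- lid_hinge (a point): middle of the hinge axis, 122 mm up. The catch, a steel block with a thumb screw, is 100 to 114 mm from it under the left rail: raising the stay, its pin climbs a ramp 30 mm long, 6 mm high, then drops into a notch 13 mm wide (the lid dips), where an end stop blocks it: some 8 N more than the lift at the grip means it is in. Let go and the lid's weight holds it
- bottle_mid (a point): centre of the thinner bottle, half-way up: white, square shoulders, screw cap, 40 x 40 x 92 mm, 50 to 110 g, z up, sides along the box's to 0.1 rad: grip across the box's y, the body is plain up to 77 mm. The taller, wider one of the two bottles, on the left or the right. The hand must lean back (top to the front, about 20 degrees) to clear the lid's edge
- oil_mid (a point): centre of the small round oil bottle beside it, 28 x 28 x 60 mm: leave it standing
- glue_tube: tube 43 x 146 x 29 mm lying in the back of the box; origin under its centre
- screwdriver_red: screwdriver 28 x 198 x 30 mm lying on the bench to the left of the box; origin under its centre
- grease_tin: round flat tin, 65 mm across, 23 mm high, on the bench in front of the box, to its right; origin under its centre
- small_block: drilled aluminium block 38 x 62 x 28 mm on the bench at the far right; origin under its centre

How it is judged:
By the outcome, as a careful person would: the job done as asked, in the order asked, and still so for the second after the job is handed in, with the robot touching nothing.
It also fails if it takes over 70 s, if anything falls off the work surface, if the arm or the gripper's body presses on something with over 40 N, if the wrist force passes 120 N, or if a joint passes its speed limit or range.

## Working session

There is one attempt and no reset: what is moved stays moved. The work goes in short steps, Python scripts to look and compute and a tool call to move; the robot and the scene stay as the last step left them, time stands still between calls to the robot, and variables do not carry over. Pictures are saved under pics/ and viewed, and the job is handed in when it is done.

Besides the shell and the picture viewer there is one more tool, called after "Emit:" by a JSON object that holds its "fn" and its "kwargs". play_rows: Moves the arm, as the interface text tells. Its arguments: {"type":"object","properties":{"rows":{"type":"array","items":{"type":"array"}},"newtons":{"type":"number"}},"required":["rows"]}

```bash
ls -la; mkdir -p pics; python3 - <<'E'
from cell import arm, eyes
import cv2
s=arm.observe()
print({k:s[k] for k in s})
for n in ["side","top","wrist"]:
    im,d=eyes.get_image(n); cv2.imwrite(f"pics/a_{n}.png",im[:,:,::-1])
    import numpy as np; np.save(f"pics/a_{n}.npy",d)
    c=eyes.get_calibration(n); print(n,c); np.savez(f"pics/a_{n}_c.npz",**{k:np.array(c[k]) for k in("intrinsics","R","t")})
E
```

```text
total 12
drwxr-xr-x  3 agent agent 4096 Dec  7 00:38 .
drwxr-xr-x 23 root  root  4096 Dec  7 00:38 ..
drwxr-xr-x  2 agent agent 4096 Dec  7 00:38 pics
{'clock': 0.0, 'joints': array([-1.45054725,  0.43520164,  0.02500782,  1.57407122, -0.01159684,
        1.13396801, -0.07513105]), 'dq': array([-0.000348  , -0.00092637, -0.00126067, -0.00119927,  0.0005868 ,
       -0.0024827 ,  0.00088624]), 'joint_efforts': array([-9.87514577e-04, -6.67854810e+01,  9.84061360e-01, -3.14454925e+01,
       -6.06625713e-02,  4.30568901e-02,  1.58190264e-04]), 'position': array([0.13809969, 0.60906655, 0.23396862]), 'ee_rot': array([ 2.45398139e+00,  1.95983593e+00, -1.68331298e-03]), 'force': array([-0.35062231, -0.37833656,  0.08269557]), 'ft_torque': array([ 0.01605562, -0.04816192,  0.02188105]), 'width': 1.001206757836819}
side {'intrinsics': array([[499.63889479,   0.        , 319.54269419],
       [  0.        , 499.63889479, 241.70740256],
       [  0.        ,   0.        ,   1.        ]]), 'R': array([[ 0.855825  , -0.51710146, -0.01302496],
       [-0.32818407, -0.5233509 , -0.78638353],
   
[... 226 characters left out ...]
  [  0.        ,   0.        ,   1.        ]]), 'R': array([[ 2.17370408e-03, -9.99871104e-01, -1.59075499e-02],
       [-9.89358590e-01,  1.63958770e-04, -1.45497607e-01],
       [ 1.45481461e-01,  1.60545398e-02, -9.89230709e-01]]), 't': array([0.04300483, 0.52283528, 1.39751621])}
wrist {'intrinsics': array([[337.59785218,   0.        , 317.56977307],
       [  0.        , 337.59785218, 236.68251319],
       [  0.        ,   0.        ,   1.        ]]), 'R': array([[ 2.21816421e-01,  9.75088152e-01, -7.55288401e-04],
       [ 9.35896111e-01, -2.12683356e-01,  2.80827812e-01],
       [ 2.73671235e-01, -6.29990918e-02, -9.59757870e-01]]), 't': array([-0.62526331, -0.03453822,  0.39059574])}
```

View pics/a_top.png

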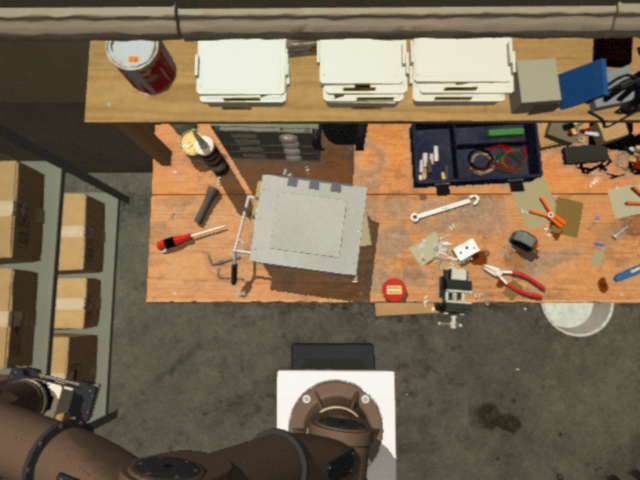

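View pics/a_side.png

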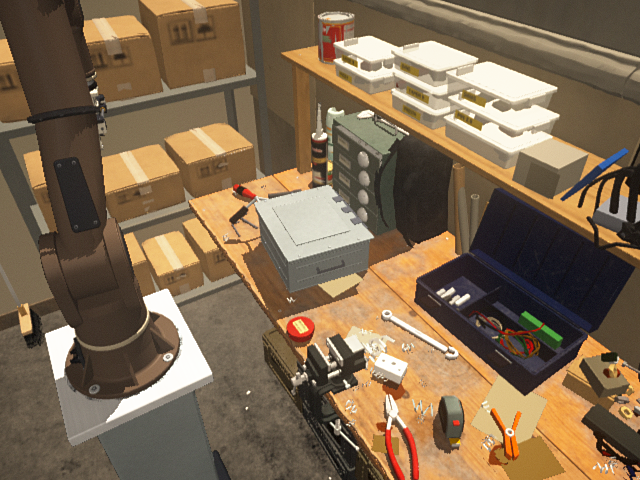

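The top view shows the box lid around (308,225), with the black grip at about (235,273) on its left. The grease tin is at (394,290) and the screwdriver at (190,238).

```bash
cat > h.py <<'E'
import numpy as np, cv2
def load(tag):
    d=np.load(f"pics/{tag}.npy"); c=np.load(f"pics/{tag}_c.npz"); im=cv2.imread(f"pics/{tag}.png")[:,:,::-1]
    return im,d,c
def cloud(d,c):
    K=c["intrinsics"];v,u=np.mgrid[0:480,0:640]
    P=np.stack([(u-K[0,2])*d/K[0,0],(v-K[1,2])*d/K[1,1],d],-1)
    return (P-c["t"])@c["R"]   # R^T (P-t)
def proj(X,c):
    P=np.asarray(X)@c["R"].T+c["t"]; q=P@c["intrinsics"].T
    return q[...,:2]/q[...,2:]
def snap(name,tag):
    from cell import arm,eyes
    c=eyes.get_calibration(name); im,d=eyes.get_image(name)
    cv2.imwrite(f"pics/{tag}.png",im[:,:,::-1]); np.save(f"pics/{tag}.npy",d)
    np.savez(f"pics/{tag}_c.npz",**{k:np.array(c[k]) for k in("intrinsics","R","t")})
E
python3 - <<'E'
from h import *
im,d,c=load("a_top")
W=cloud(d,c)
cv2.imwrite("pics/a_topz.png",cv2.resize(im[150:310,140:400],(780,480),interpolation=cv2.INTER_CUBIC)[:,:,::-1])
z=W[...,2]
for (u,v) in [(308,225),(265,180),(360,190),(355,270),(255,262),(235,273),(240,235),(245,200),(394,290),(190,238),(170,200),(467,250),(200,150),(130,200)]:
    print(u,v,W[v,u].round(3), d[v,u])
# lid top
m=(z>0.11)&(z<0.15)&(np.abs(W[...,0]-0.5)<.25)&(np.abs(W[...,1]-.05)<.25)
n,l,s,ce=cv2.connectedComponentsWithStats(m.astype('uint8'))
i=1+np.argmax(s[1:,4]); pts=W[l==i]
print(s[i],np.median(pts[:,2]),cv2.minAreaRect(pts[:,:2].astype('float32')*1000))
# dark grip
hsv=cv2.cvtColor(np.ascontiguousarray(im),cv2.COLOR_RGB2HSV)
m=(hsv[...,2]<60);m[:,:222]=0;m[:,245:]=0;m[:258]=0;m[290:]=0
vv,uu=np.nonzero(m); print(len(vv)); print(np.c_[uu,vv,W[vv,uu].round(3)][::4])
E
```

```text
308 225 [0.532 0.073 0.127] 1.3504716
265 180 [0.651 0.186 0.129] 1.3673002
360 190 [ 0.626 -0.063  0.123] 1.3660841
355 270 [ 0.416 -0.048  0.124] 1.3344135
255 262 [0.447 0.226 0.002] 1.4644439
235 273 [0.411 0.268 0.078] 1.3841841
240 235 [ 0.525  0.271 -0.004] 1.4820514
245 200 [ 0.626  0.259 -0.003] 1.4954364
394 290 [ 0.369 -0.159  0.026] 1.4229853
190 238 [0.513 0.408 0.018] 1.4613175
170 200 [0.625 0.473 0.003] 1.4927893
467 250 [ 0.478 -0.362  0.027] 1.4344518
200 150 [0.706 0.338 0.216] 1.2917439
130 200 [ 0.826  0.955 -0.938] 2.4605548
[ 232  174  135  101 9649] 0.12620258237457352 ((542.0744018554688, 96.0438232421875), (326.1279296875, 238.625732421875), 82.15128326416016)
60
[[2.34e+02 2.65e+02 4.31e-01 2.68e-01 9.30e-02]
 [2.35e+02 2.66e+02 4.29e-01 2.66e-01 9.00e-02]
 [2.33e+02 2.68e+02 4.23e-01 2.72e-01 8.80e-02]
 [2.34e+02 2.69e+02 4.21e-01 2.69e-01 8.70e-02]
 [2.35e+02 2.70e+02 4.18e-01 2.67e-01 8.50e-02]
 [2.33e+02 2.72e+02 4.14e-01 2.73e-01 7.90e-02]
 [2.34e+02 2.73e+02 4.11e-01 2.70e-01 8.10e-02]
 [2.35e+02 2.74e+02 4.08e-01 2.68e-01 7.80e-02]
 [2.33e+02 2.76e+02 4.03e-01 2.74e-01 7.20e-02]
 [2.33e+02 2.77e+02 4.01e-01 2.74e-01 7.00e-02]
 [2.33e+02 2.78e+02 3.98e-01 2.74e-01 6.90e-02]
 [2.33e+02 2.79e+02 3.96e-01 2.76e-01 6.20e-02]
 [2.33e+02 2.80e+02 3.93e-01 2.74e-01 6.90e-02]
 [2.33e+02 2.81e+02 3.91e-01 2.75e-01 6.30e-02]
 [2.33e+02 2.82e+02 3.88e-01 2.75e-01 6.50e-02]]
```

View pics/a_wrist.png

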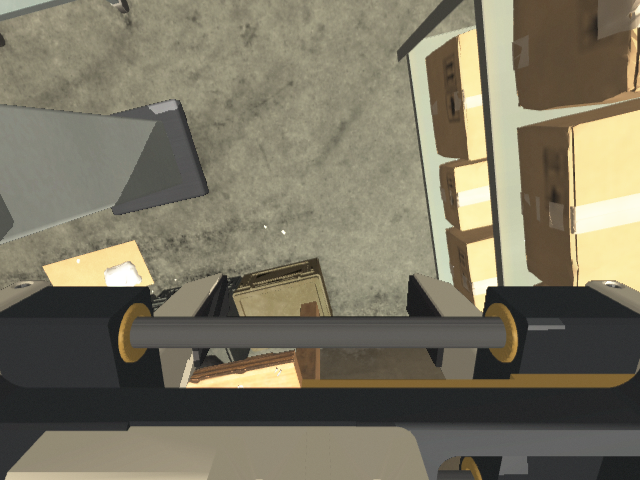

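View pics/a_topz.png

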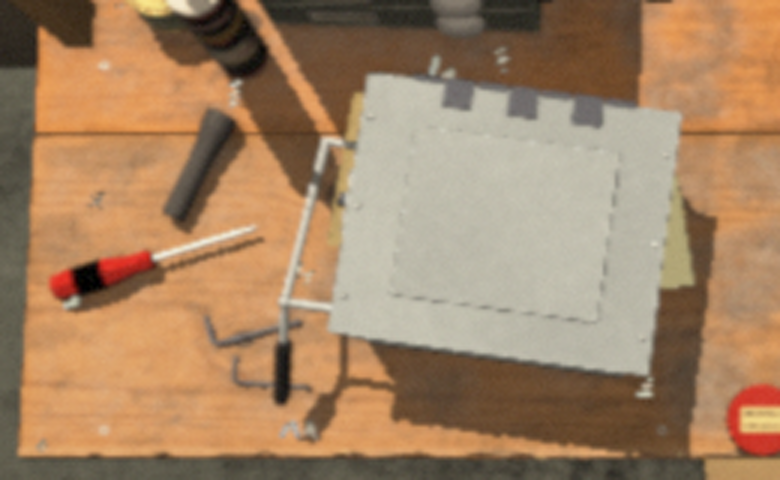

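The box is yawed about -0.12 rad. The stay rod runs from its pivot at zoomed (325,142), through the pin at (285,303), to the grip at (282,370).

```bash
python3 - <<'E'
from h import *
from scipy.optimize import least_squares
im,d,c=load("a_top")
W=cloud(d,c);z=W[...,2]
m=(np.abs(z-.126)<.012)
m[:,:250]=0;m[:,370:]=0;m[:174]=0;m[278:]=0
n,l,s,ce=cv2.connectedComponentsWithStats(m.astype('uint8'),connectivity=4)
i=1+np.argmax(s[1:,4]); mm=(l==i).astype('uint8')
mm=cv2.morphologyEx(mm,cv2.MORPH_OPEN,np.ones((5,5)))
print(s[i]); 
p=W[mm>0]; A=np.c_[p[:,:2],np.ones(len(p))]; co=np.linalg.lstsq(A,p[:,2],rcond=None)[0]; print("plane",co)
r=cv2.minAreaRect((p[:,:2]*1000).astype('float32')); print(r, cv2.boxPoints(r))
cn=max(cv2.findContours(mm,cv2.RETR_EXTERNAL,cv2.CHAIN_APPROX_NONE)[0],key=len)[:,0]
P=W[cn[:,1],cn[:,0]][:,:2]
# fit front edge/left/right via robust lines in rotated frame
yaw=np.deg2rad(r[2]-90 if r[2]>45 else r[2]); print(yaw)
for it in range(3):
    R=np.array([[np.cos(yaw),-np.sin(yaw)],[np.sin(yaw),np.cos(yaw)]])
    q=P@R  # box-frame coords
    ed={}
    lo,hi=np.percentile(q,2,0),np.percentile(q,98,0)
    mid=(lo+hi)/2;h=(hi-lo)/2
    def ln(ax,sg):
        k=(sg*(q[:,ax]-mid[ax])>h[ax]*.9)&(np.abs(q[:,1-ax]-mid[1-ax])<h[1-ax]*.8)
        f=np.polyfit(q[k,1-ax],q[k,ax],1);return f
    F=ln(0,-1);B=ln(0,1);L=ln(1,1);Rr=ln(1,-1)
    yaw+= -F[0]*.5+ (L[0]+Rr[0])*.25
    print(F,B,L,Rr,yaw)
E
```

```text
[ 250  174  117  101 9592]
plane [ 0.00139211 -0.00042389  0.12553531]
((539.1921997070312, 75.76596069335938), (285.0262756347656, 238.65399169921875), 82.21163940429688) [[401.65338 -49.26204]
 [638.1059  -81.60307]
 [676.731   200.79396]
 [440.2785  233.135  ]]
-0.13593253572760647
[-0.00279347  0.40710785] [0.00412348 0.63874313] [0.00127716 0.28276522] [0.00268405 0.00636491] -0.133545501206857
[-0.00041044  0.40710687] [0.00650796 0.63875161] [-0.00110546  0.28276285] [0.00016293 0.00643908] -0.13357591459683665
[-0.0004408   0.40710687] [0.00647758 0.63875148] [-0.00107511  0.28276287] [0.00019328 0.00643912] -0.13357597105940344
```

```bash
python3 - <<'E'
from cell import arm,eyes
print([x for x in dir(arm) if x[0]!='_'],[x for x in dir(eyes) if x[0]!='_'])
try: print(arm.tcp_to_tips)
except Exception as e: print(e)
from h import *
im,d,c=load("a_top")
yaw=-.1336; R=np.array([[np.cos(yaw),-np.sin(yaw)],[np.sin(yaw),np.cos(yaw)]])
K=c["intrinsics"]
def ray(u,v,yp=.3266):
    dr=c["R"].T@np.linalg.inv(K)@[u,v,1]; o=-c["R"].T@c["t"]
    n=np.array([-np.sin(yaw),np.cos(yaw),0]); s=(yp-o@n)/(dr@n); X=o+s*dr
    return X
for zu,zv in [(325,142),(285,303),(283,340),(282,402)]:
    u=140+zu/3-.33;v=150+zv/3-.33
    print(u,v)
    uu,vv=int(round(u)),int(round(v))
    for dv in(-1,0,1):
      for du in(-1,0,1):
        w=cloud(d,c)[vv+dv,uu+du]; 
        if w[2]>.02: print("   ",w.round(4),(w[:2]@R).round(4))
E
```

```text
['PlanningError', 'observe', 'sign_off', 'tcp_to_tips'] ['get_calibration', 'get_image']
0.008
248.0033333333333 197.00333333333333
    [0.6285 0.2467 0.0389] [0.59   0.3282]
    [0.6277 0.2433 0.0425] [0.5897 0.3248]
    [0.6283 0.241  0.0398] [0.5906 0.3225]
    [0.6252 0.2463 0.0411] [0.5868 0.3274]
    [0.6249 0.2433 0.0421] [0.587  0.3244]
    [0.6254 0.2409 0.0398] [0.5878 0.3221]
    [0.6215 0.2456 0.0447] [0.5833 0.3262]
    [0.6226 0.2436 0.0399] [0.5846 0.3244]
    [0.6229 0.241  0.0385] [0.5852 0.3219]
234.67 250.67
    [0.4684 0.2656 0.1131] [0.4288 0.3256]
    [0.4686 0.2632 0.1117] [0.4293 0.3233]
    [0.4688 0.261  0.1095] [0.4299 0.3211]
    [0.4656 0.2653 0.1143] [0.4262 0.325 ]
    [0.4656 0.2626 0.1146] [0.4265 0.3223]
    [0.4663 0.261  0.1089] [0.4273 0.3208]
    [0.4637 0.2663 0.1084] [0.4241 0.3257]
    [0.463  0.2626 0.1147] [0.4239 0.3219]
    [0.4633 0.2604 0.1123] [0.4244 0.3198]
234.0033333333333 263.00333333333333
    [0.439  0.2712 0.0921] [0.3989 0.3273]
    [0.4389 0.2684 0.0933] [0.3992 0.3244]
    [0.439  0.266  0.0916] [0.3997 0.3221]
    [0.4363 0.2711 0.0922] [0.3963 0.3268]
    [0.4364 0.2687 0.0911] [0.3967 0.3244]
    [0.4369 0.267  0.0859] [0.3974 0.3228]
    [0.4341 0.272  0.0872] [0.394  0.3274]
    [0.4336 0.2683 0.0928] [0.394  0.3237]
    [0.4341 0.2666 0.0874] [0.3947 0.3221]
233.67 283.67
    [0.3854 0.2756 0.06  ] [0.3453 0.3245]
    [0.3855 0.2732 0.0584] [0.3457 0.3221]
    [0.3857 0.271  0.0557] [0.3461 0.32  ]
    [0.3829 0.2759 0.0578] [0.3427 0.3245]
    [0.383  0.2736 0.0559] [0.3431 0.3222]
    [0.3833 0.2721 0.0494] [0.3436 0.3207]
```

```bash
python3 - <<'E'
import numpy as np
from scipy.optimize import brentq
piv=np.array([.589,.037]);hin=np.array([.639,.122])
for s in np.arange(0,1.3,.1):
    a=.42+s; pin=piv+.175*np.array([-np.cos(a),np.sin(a)])
    g=.137+s; G=piv+.223*np.array([-np.cos(g),np.sin(g)])
    v=pin-hin; off=.0136
    # lid dir (-cos L, sin L), normal up-ish (sin L, cos L)
    f=lambda L: v@np.array([np.sin(L),np.cos(L)])+off
    L=brentq(f,-.3,1.5); ld=np.array([-np.cos(L),np.sin(L)]); n=np.array([np.sin(L),np.cos(L)])
    out=[]
    for th in np.deg2rad([15,25,35,45,55]):
        ax=np.array([-np.sin(th),np.cos(th)]); bk=np.array([np.cos(th),np.sin(th)])
        # body region: G+ax*t+bk*w, t in .047...2, |w|<.0375 ; lid segment: r 0..232, thickness -.015..+.005
        t,w=np.meshgrid(np.linspace(.047,.25,80),np.linspace(-.0375,.0375,30))
        B=G+t[...,None]*ax+w[...,None]*bk
        q=B-hin; r=q@ld; h=q@n
        dr=np.maximum(np.maximum(r-.232,-r),0); dh=np.maximum(np.maximum(h-.005,-.012-h),0)
        dist=np.hypot(dr,dh).min()
        out.append(round(dist*1000))
    print(round(s,1),"G",G.round(3),"lid",round(L,3),"pin r",round(v@ld,3),out, "edge",(hin+.232*ld).round(3))
E
```

```text
0.0 G [0.368 0.067] lid -0.0 pin r 0.21 [15, 25, 35, 46, 56] edge [0.407 0.122]
0.1 G [0.372 0.089] lid 0.077 pin r 0.201 [12, 22, 32, 43, 53] edge [0.408 0.14 ]
0.2 G [0.379 0.111] lid 0.157 pin r 0.193 [8, 19, 29, 39, 49] edge [0.41  0.158]
0.3 G [0.387 0.131] lid 0.24 pin r 0.184 [6, 16, 26, 36, 45] edge [0.414 0.177]
0.4 G [0.397 0.151] lid 0.326 pin r 0.174 [5, 13, 22, 32, 41] edge [0.419 0.196]
0.5 G [0.41 0.17] lid 0.417 pin r 0.165 [3, 9, 18, 27, 36] edge [0.427 0.216]
0.6 G [0.424 0.187] lid 0.513 pin r 0.155 [0, 5, 13, 22, 30] edge [0.437 0.236]
0.7 G [0.44  0.203] lid 0.615 pin r 0.145 [0, 1, 9, 17, 24] edge [0.45  0.256]
0.8 G [0.457 0.217] lid 0.725 pin r 0.135 [0, 0, 4, 12, 19] edge [0.465 0.276]
0.9 G [0.476 0.229] lid 0.844 pin r 0.125 [0, 0, 0, 7, 17] edge [0.485 0.295]
1.0 G [0.495 0.239] lid 0.974 pin r 0.116 [0, 0, 4, 13, 23] edge [0.509 0.314]
1.1 G [0.516 0.248] lid 1.117 pin r 0.106 [0, 5, 14, 23, 34] edge [0.537 0.331]
1.2 G [0.537 0.254] lid 1.277 pin r 0.098 [7, 17, 26, 36, 47] edge [0.572 0.344]
```

```bash
cat >> h.py <<'E'
from scipy.spatial.transform import Rotation as Ro
YAW=-.1336
def b2w(p):  # box-aligned (x',y',z) -> world
    c,s=np.cos(YAW),np.sin(YAW); return np.array([p[0]*c-p[1]*s,p[0]*s+p[1]*c,p[2]])
def w2b(p):
    c,s=np.cos(YAW),np.sin(YAW); return np.array([p[0]*c+p[1]*s,-p[0]*s+p[1]*c,p[2]])
def toolR(lean_deg,yaw=None,flip=False):
    yaw=YAW if yaw is None else yaw; t=np.deg2rad(lean_deg); c,s=np.cos(yaw),np.sin(yaw)
    xh=np.array([c,s,0]);yh=np.array([-s,c,0]);zh=np.array([0,0,1.])
    z=np.sin(t)*xh-np.cos(t)*zh; x=yh if not flip else -yh
    return np.stack([x,np.cross(z,x),z],1)
def delta(Gb,lean,yaw=None,flip=False,cur=None):
    """grasp point Gb in box-aligned frame -> row numbers"""
    from cell import arm
    s=arm.observe() if cur is None else cur
    R0=Ro.from_rotvec(s["ee_rot"]).as_matrix(); p0=np.array(s["position"])
    R1=toolR(lean,yaw,flip); p1=b2w(Gb)+.011*R1[:,2]
    dp=R0.T@(p1-p0); dr=Ro.from_matrix(R0.T@R1).as_rotvec()
    print("TCP tgt",p1.round(4),"shift",(dp/.5).round(4),"turn",(dr/np.deg2rad(60)).round(4),"mm",round(np.linalg.norm(dp)*1000),"deg",round(np.rad2deg(np.linalg.norm(dr)),1))
def st():
    from cell import arm
    s=arm.observe(); R=Ro.from_rotvec(s["ee_rot"]).as_matrix(); z=R[:,2]
    G=w2b(np.array(s["position"])-.011*z)
    print("t",round(s["clock"],2),"pos",np.round(s["position"],4),"Gbox",G.round(4),"lean",np.rad2deg(np.arcsin(np.hypot(z[0],z[1]))).round(1),"x",R[:,0].round(3),"F",np.round(s["force"],2),"T",np.round(s["ft_torque"],2),"w",round(s["width"],3),"q",np.round(s["joints"],3))
E
python3 - <<'E'
from h import *
c=np.load("pics/a_wrist_c.npz"); cam=-c["R"].T@c["t"]
from cell import arm
s=arm.observe();R0=Ro.from_rotvec(s["ee_rot"]).as_matrix()
print("cam in tool",R0.T@(cam-s["position"]), "cam z in tool",R0.T@c["R"][2])
st()
f=np.deg2rad(45)
delta([.370-.10*np.sin(f),.324,.067+.10*np.cos(f)],45)
delta([.34,.324,.25],45)
E
```

```text
cam in tool [ 0.00081348 -0.07603625 -0.1499936 ] cam z in tool [2.32661801e-04 2.80724560e-01 9.59788345e-01]
t 0.15 pos [0.1381 0.6092 0.2341] Gbox [0.0557 0.6221 0.2451] lean 0.1 x [ 0.221  0.975 -0.001] F [-0.42  0.1  -0.05] T [ 0.04 -0.03 -0.03] w 0.998 q [-1.451  0.435  0.025  1.574 -0.012  1.134 -0.075]
TCP tgt [0.3475 0.2802 0.1299] shift [-0.5488  0.5539  0.2091] turn [-0.7494  0.0346 -0.0804] mm 404 deg 45.3
TCP tgt [0.3878 0.2748 0.2422] shift [-0.5418  0.635  -0.0155] turn [-0.7494  0.0346 -0.0804] mm 417 deg 45.3
```

Emit:
{"fn": "play_rows", "kwargs": {"rows": [[[-0.1,0.12,0],[-0.15,0,-0.02],1],[[-0.2,0.24,0],[-0.3,0.01,-0.03],1],[[-0.3,0.36,0],[-0.45,0.02,-0.05],0],[[-0.4,0.48,0],[-0.6,0.03,-0.06],0],[[-0.5,0.6,-0.015],[-0.7,0.035,-0.08],0],[[-0.542,0.635,-0.0155],[-0.7494,0.0346,-0.0804],0],[[-0.542,0.635,-0.0155],[-0.7494,0.0346,-0.0804],0],[[-0.542,0.635,-0.0155],[-0.7494,0.0346,-0.0804],0],[[-0.542,0.635,-0.0155],[-0.7494,0.0346,-0.0804],0],[[-0.542,0.635,-0.0155],[-0.7494,0.0346,-0.0804],0]], "newtons": 15}}

```text
clock: 1.15
position: [0.3888, 0.272, 0.2425]
ee_rot: [1.861, 1.62, 0.672]
force: [-0.5, 1.1, 0.6]
width: 0.503
```

```bash
python3 - <<'E'
from h import *
st()
snap("wrist","b_wrist"); snap("side","b_side")
st()
E
```

```text
t 1.15 pos [0.3888 0.272  0.2425] Gbox [0.3414 0.3214 0.2502] lean 45.0 x [0.137 0.991 0.001] F [-0.46  1.13  0.56] T [0.13 0.85 0.  ] w 0.503 q [-1.616  0.09   0.328  2.364  1.054  0.896 -0.637]
t 1.25 pos [0.3876 0.276  0.2427] Gbox [0.3396 0.3252 0.2504] lean 45.0 x [0.133 0.991 0.003] F [-0.17 -0.34  0.14] T [0.12 0.84 0.04] w 0.499 q [-1.618  0.093  0.324  2.361  1.053  0.896 -0.638]
```

View pics/b_wrist.png

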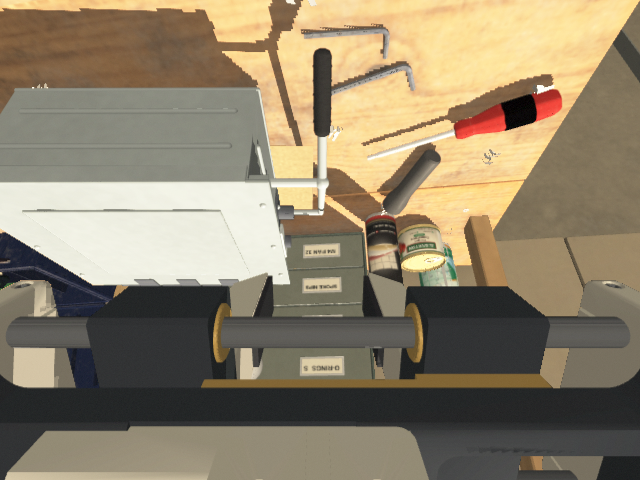

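View pics/b_side.png

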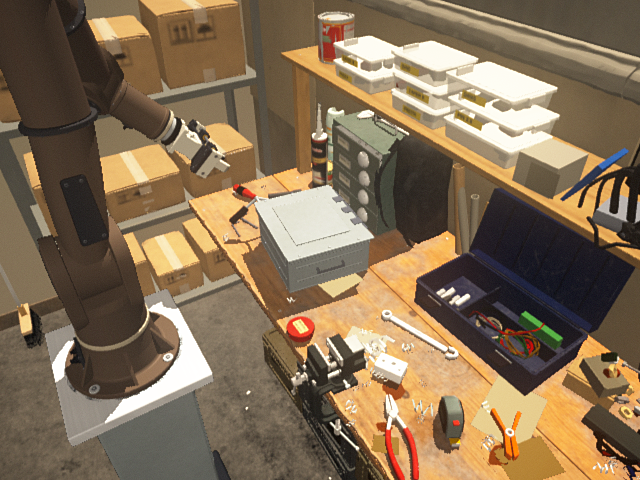

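The wrist view shows the black grip from (322,50) to (322,135), the pin bar at (300,183) and the pivot near (318,212).

```bash
python3 - <<'E'
from h import *
im,d,c=load("b_wrist"); W=cloud(d,c)
B=np.array([w2b(p) for p in W.reshape(-1,3)]).reshape(W.shape)
hsv=cv2.cvtColor(np.ascontiguousarray(im),cv2.COLOR_RGB2HSV)
m=hsv[...,2]<70; m[:40]=0;m[145:]=0;m[:,:308]=0;m[:,336:]=0
m&=(B[...,2]>.03)
p=B[m]; print(len(p),p.min(0),p.max(0),np.median(p,0))
for v in range(48,140,8):
    k=m[v]; 
    if k.any(): print(v,np.nonzero(k)[0][[0,-1]],B[v][k].mean(0).round(4))
for v in range(136,218,8): print(v,B[v,316:328][B[v,316:328,2]>.025].mean(0).round(4))
for u in range(270,330,8): print(u,B[183,u].round(4),B[212,u].round(4))
for u,v in [(100,230),(200,270),(250,120),(150,187)]: print(B[v,u])
E
```

```text
1397 [0.18949661 0.3192205  0.05421191] [0.38974965 0.33217566 0.29466827] [0.36266092 0.32565504 0.07262609]
56 [314 330] [0.3435 0.3257 0.0587]
64 [314 330] [0.3477 0.3257 0.0618]
72 [314 330] [0.3521 0.3257 0.0648]
80 [314 330] [0.3565 0.3257 0.068 ]
88 [314 330] [0.361  0.3257 0.0713]
96 [314 330] [0.3657 0.3257 0.0744]
104 [314 329] [0.3702 0.3253 0.0779]
112 [314 329] [0.375  0.3253 0.0814]
120 [314 330] [0.3801 0.3257 0.0846]
128 [314 329] [0.3848 0.3253 0.0884]
136 [0.3927 0.3253 0.0891]
144 [0.3994 0.3249 0.0915]
152 [0.4046 0.3249 0.0954]
160 [0.4103 0.3249 0.0992]
168 [0.416  0.3249 0.1031]
176 [0.4215 0.3249 0.1074]
184 [0.4259 0.3253 0.1127]
192 [0.4545 0.3246 0.1003]
200 [0.4929 0.3242 0.0829]
208 [0.4914 0.3247 0.0943]
216 [nan nan nan]
270 [0.4213 0.2811 0.1149] [0.4512 0.2779 0.1251]
278 [0.4254 0.2873 0.1118] [0.5805 0.2667 0.0414]
286 [0.425  0.2944 0.1121] [0.5799 0.2778 0.0419]
294 [0.4258 0.3013 0.1116] [0.5847 0.2884 0.0388]
302 [0.4259 0.3083 0.1115] [0.5861 0.2995 0.038 ]
310 [0.4261 0.3153 0.1114] [0.5858 0.3106 0.0382]
318 [0.4243 0.3223 0.1129] [0.5747 0.3218 0.0455]
326 [0.426  0.3293 0.1115] [ 0.6464  0.3345 -0.0009]
[0.47863396 0.10596622 0.12772004]
[0.57895284 0.17407737 0.12810819]
[0.41131122 0.2595223  0.04969223]
[0.4118691  0.18460242 0.12577575]<stdin>:11: RuntimeWarning: Mean of empty slice.
  ret = um.true_divide(
```

```bash
python3 - <<'E'
from h import *
delta([.300,.325,.136],45)
delta([.3685,.325,.066],45)
E
```

```text
TCP tgt [0.3483 0.2811 0.1282] shift [-0.001  -0.2178  0.1059] turn [-0.0005 -0.002  -0.0017] mm 121 deg 0.2
TCP tgt [0.4162 0.272  0.0582] shift [-0.0014 -0.2199  0.3017] turn [-0.0005 -0.002  -0.0017] mm 187 deg 0.2
```

Emit:
{"fn": "play_rows", "kwargs": {"rows": [[[0,-0.08,0.04],[0,0,0],0],[[-0.001,-0.16,0.08],[0,0,0],0],[[-0.001,-0.218,0.106],[0,0,0],0],[[-0.001,-0.22,0.106],[0,0,0],0],[[-0.001,-0.22,0.15],[0,0,0],0],[[-0.001,-0.22,0.2],[0,0,0],0],[[-0.001,-0.22,0.25],[0,0,0],0],[[-0.001,-0.22,0.29],[0,0,0],0],[[-0.001,-0.22,0.302],[0,0,0],0],[[-0.001,-0.22,0.302],[0,0,0],0]]}}

```text
clock: 2.25
position: [0.4174, 0.2716, 0.0586]
ee_rot: [1.857, 1.623, 0.676]
force: [0.3, -0.7, 0.5]
width: 0.499
```

```bash
python3 - <<'E'
from h import *
st(); snap("wrist","c_wrist"); st()
E
```

```text
t 2.25 pos [0.4174 0.2716 0.0586] Gbox [0.3697 0.3248 0.0664] lean 45.1 x [0.133 0.991 0.002] F [ 0.31 -0.72  0.52] T [0.11 0.83 0.03] w 0.499 q [-1.459  0.599  0.298  2.495  1.754  0.61  -1.523]
t 2.3 pos [0.4168 0.2717 0.0588] Gbox [0.3691 0.3248 0.0665] lean 45.1 x [0.133 0.991 0.002] F [ 0.25  0.07 -0.12] T [0.1  0.81 0.05] w 0.499 q [-1.46   0.598  0.298  2.496  1.754  0.61  -1.523]
```

View pics/c_wrist.png

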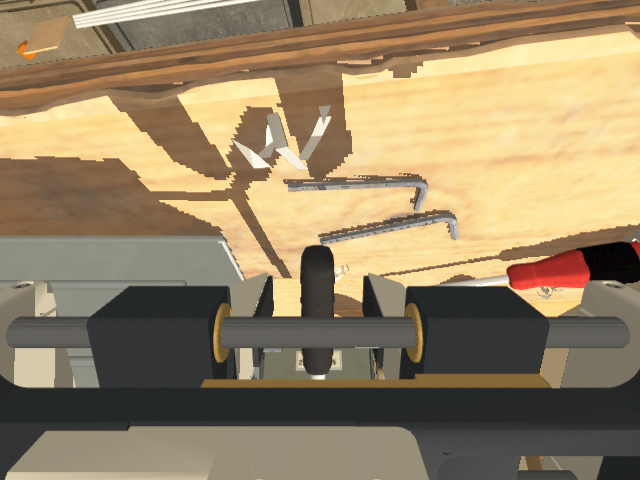

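The grip at (318,310) is centred between the fingers. Closing.

Emit:
{"fn": "play_rows", "kwargs": {"rows": [[[0,0,0],[0,0,0],-1],[[0,0,0],[0,0,0],-1],[[0,0,0],[0,0,0],-1],[[0,0,0],[0,0,0],-1],[[0,0,0],[0,0,0],-1],[[0,0,0],[0,0,0],-1]], "newtons": 20}}

```text
clock: 2.9
position: [0.4164, 0.2715, 0.058]
ee_rot: [1.858, 1.625, 0.675]
force: [-3.5, 3.1, 4.6]
width: 0.148
```

```bash
cat >> h.py <<'E'
PIV=np.array([.5885,.037])
def arc(ss,lean,r=.2215,g0=None,y=None,base=0.131):
    """rows for stay angles ss with lean(s) in deg, from current measured pose"""
    from cell import arm
    s0=arm.observe(); R0=Ro.from_rotvec(s0["ee_rot"]).as_matrix(); p0=np.array(s0["position"])
    for s in ss:
        g=base+s; G=[PIV[0]-r*np.cos(g),.325 if y is None else y,PIV[1]+r*np.sin(g)]
        L=lean(s); R1=toolR(L); p1=b2w(G)+.011*R1[:,2]
        print(round(s,3),np.round(G,3),"L",round(L,1),(R0.T@(p1-p0)/.5).round(4),(Ro.from_matrix(R0.T@R1).as_rotvec()/np.deg2rad(60)).round(4))
E
python3 - <<'E'
from h import *
st()
arc(np.arange(.05,.55,.05),lambda s:45)
E
```

```text
t 2.9 pos [0.4164 0.2715 0.058 ] Gbox [0.3688 0.3246 0.0658] lean 45.0 x [0.132 0.991 0.002] F [-3.48  3.09  4.59] T [0.29 0.67 0.17] w 0.148 q [-1.46   0.6    0.298  2.497  1.757  0.609 -1.526]
0.05 [0.371 0.325 0.077] L 45 [ 0.0009  0.0183 -0.0131] [-0.     -0.0018 -0.0006]
0.1 [0.373 0.325 0.088] L 45 [ 0.0009  0.0368 -0.0252] [-0.     -0.0018 -0.0006]
0.15 [0.376 0.325 0.098] L 45 [ 0.0009  0.0559 -0.0364] [-0.     -0.0018 -0.0006]
0.2 [0.379 0.325 0.109] L 45 [ 0.001   0.0756 -0.0466] [-0.     -0.0018 -0.0006]
0.25 [0.383 0.325 0.119] L 45 [ 0.001   0.0957 -0.0558] [-0.     -0.0018 -0.0006]
0.3 [0.387 0.325 0.13 ] L 45 [ 0.001   0.1163 -0.064 ] [-0.     -0.0018 -0.0006]
0.35 [0.392 0.325 0.139] L 45 [ 0.001   0.1372 -0.0712] [-0.     -0.0018 -0.0006]
0.4 [0.398 0.325 0.149] L 45 [ 0.0011  0.1585 -0.0773] [-0.     -0.0018 -0.0006]
0.45 [0.403 0.325 0.159] L 45 [ 0.0011  0.1801 -0.0823] [-0.     -0.0018 -0.0006]
0.5 [0.41  0.325 0.168] L 45 [ 0.0011  0.2019 -0.0863] [-0.     -0.0018 -0.0006]
```

Emit:
{"fn": "play_rows", "kwargs": {"rows": [[[0,0.018,-0.013],[0,0,0],-1],[[0,0.028,-0.019],[0,0,0],-1],[[0,0.037,-0.025],[0,0,0],-1],[[0,0.056,-0.036],[0,0,0],-1],[[0,0.076,-0.047],[0,0,0],-1],[[0,0.096,-0.056],[0,0,0],-1],[[0,0.106,-0.06],[0,0,0],-1],[[0,0.116,-0.064],[0,0,0],-1],[[0,0.116,-0.064],[0,0,0],-1]]}}

```text
clock: 3.8
position: [0.4343, 0.269, 0.1214]
ee_rot: [1.859, 1.626, 0.674]
force: [-2.5, 2.7, -2.4]
width: 0.153
```

```bash
python3 - <<'E'
from h import *
st(); snap("side","d_side");snap("top","d_top");st()
E
```

```text
t 3.8 pos [0.4343 0.269  0.1214] Gbox [0.3868 0.3245 0.1292] lean 44.9 x [0.132 0.991 0.002] F [-2.46  2.69 -2.41] T [0.55 1.71 0.23] w 0.153 q [-1.504  0.428  0.412  2.457  1.532  0.576 -1.155]
t 3.9 pos [0.4342 0.269  0.1211] Gbox [0.3867 0.3244 0.1289] lean 44.9 x [0.132 0.991 0.002] F [-4.44  3.54 -2.26] T [0.66 1.81 0.28] w 0.15 q [-1.504  0.429  0.412  2.457  1.533  0.576 -1.156]
```

View pics/d_side.png

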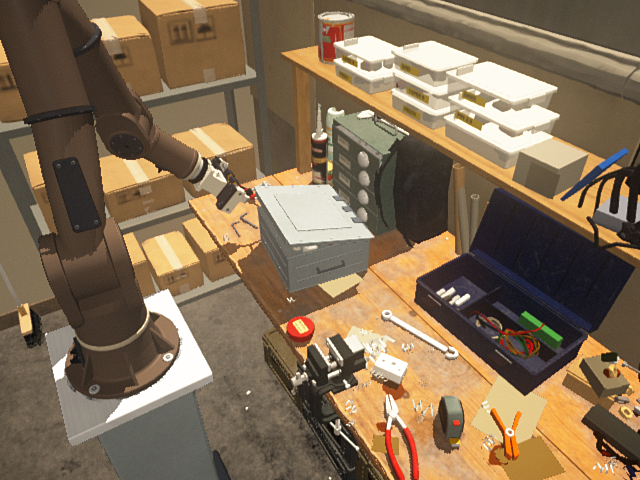

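The lid has begun to rise (front edge near (300,245)), and the forces are low.

```bash
python3 - <<'E'
from h import *
arc(np.arange(.35,.86,.05),lambda s:45+ max(0,(s-.3))*10)
E
```

```text
0.35 [0.392 0.325 0.139] L 45.5 [ 0.0011  0.0228 -0.0073] [-0.0095 -0.002  -0.0003]
0.4 [0.398 0.325 0.149] L 46.0 [ 0.0011  0.0443 -0.0134] [-0.0179 -0.002  -0.0003]
0.45 [0.403 0.325 0.159] L 46.5 [ 0.0011  0.0661 -0.0185] [-0.0262 -0.002  -0.0003]
0.5 [0.41  0.325 0.168] L 47.0 [ 0.0012  0.0881 -0.0225] [-0.0345 -0.002  -0.0004]
0.55 [0.416 0.325 0.176] L 47.5 [ 0.0012  0.1102 -0.0254] [-0.0429 -0.002  -0.0004]
0.6 [0.424 0.325 0.185] L 48.0 [ 0.0012  0.1325 -0.0272] [-0.0512 -0.002  -0.0004]
0.65 [0.431 0.325 0.193] L 48.5 [ 0.0012  0.1548 -0.0279] [-0.0595 -0.002  -0.0004]
0.7 [0.439 0.325 0.201] L 49.0 [ 0.0012  0.1771 -0.0274] [-0.0679 -0.002  -0.0004]
0.75 [0.448 0.325 0.208] L 49.5 [ 0.0012  0.1994 -0.0259] [-0.0762 -0.002  -0.0004]
0.8 [0.456 0.325 0.215] L 50.0 [ 0.0012  0.2216 -0.0233] [-0.0845 -0.002  -0.0004]
0.85 [0.465 0.325 0.221] L 50.5 [ 0.0012  0.2436 -0.0196] [-0.0929 -0.002  -0.0004]
```

Emit:
{"fn": "play_rows", "kwargs": {"rows": [[[0.001,0.023,-0.007],[-0.01,0,0],-1],[[0.001,0.044,-0.013],[-0.018,0,0],-1],[[0.001,0.066,-0.0185],[-0.026,0,0],-1],[[0.001,0.088,-0.0225],[-0.035,0,0],-1],[[0.001,0.11,-0.0255],[-0.043,0,0],-1],[[0.001,0.1325,-0.027],[-0.051,0,0],-1],[[0.001,0.155,-0.028],[-0.06,0,0],-1],[[0.001,0.177,-0.0275],[-0.068,0,0],-1],[[0.001,0.1995,-0.026],[-0.076,0,0],-1],[[0.001,0.1995,-0.026],[-0.076,0,0],-1]]}}

```text
clock: 4.9
position: [0.4959, 0.2606, 0.2015]
ee_rot: [1.801, 1.574, 0.728]
force: [-1.6, 2.4, -2.1]
width: 0.147
```

```bash
python3 - <<'E'
from h import *
st(); snap("side","e_side");snap("top","e_top");st()
arc(np.arange(.8,1.35,.05),lambda s:45+ max(0,(s-.3))*10)
E
```

```text
t 4.9 pos [0.4959 0.2606 0.2015] Gbox [0.4484 0.3243 0.2086] lean 49.6 x [0.134 0.991 0.002] F [-1.55  2.41 -2.06] T [0.52 1.52 0.25] w 0.147 q [-1.474  0.3    0.496  2.371  1.448  0.637 -0.87 ]
t 5.0 pos [0.4956 0.2606 0.2012] Gbox [0.4481 0.3243 0.2083] lean 49.6 x [0.133 0.991 0.001] F [-1.87  3.34 -2.4 ] T [0.47 1.28 0.23] w 0.149 q [-1.475  0.301  0.496  2.372  1.448  0.637 -0.871]
0.8 [0.456 0.325 0.215] L 50.0 [0.0014 0.0205 0.0041] [-0.0071 -0.0006 -0.0009]
0.85 [0.465 0.325 0.221] L 50.5 [0.0014 0.0421 0.0096] [-0.0155 -0.0006 -0.0009]
0.9 [0.475 0.325 0.227] L 51.0 [0.0014 0.0635 0.0162] [-0.0238 -0.0006 -0.0009]
0.95 [0.484 0.325 0.232] L 51.5 [0.0014 0.0844 0.0238] [-0.0321 -0.0006 -0.0009]
1.0 [0.494 0.325 0.237] L 52.0 [0.0014 0.105  0.0324] [-0.0405 -0.0006 -0.0009]
1.05 [0.504 0.325 0.242] L 52.5 [0.0014 0.1252 0.042 ] [-0.0488 -0.0006 -0.0009]
1.1 [0.515 0.325 0.246] L 53.0 [0.0014 0.1448 0.0527] [-0.0571 -0.0006 -0.0009]
1.15 [0.525 0.325 0.249] L 53.5 [0.0015 0.1639 0.0642] [-0.0655 -0.0005 -0.0009]
1.2 [0.536 0.325 0.252] L 54.0 [0.0015 0.1823 0.0767] [-0.0738 -0.0005 -0.0009]
1.25 [0.547 0.325 0.255] L 54.5 [0.0015 0.2001 0.0901] [-0.0821 -0.0005 -0.0009]
1.3 [0.558 0.325 0.256] L 55.0 [0.0015 0.2173 0.1044] [-0.0905 -0.0005 -0.0009]
```

View pics/e_side.png

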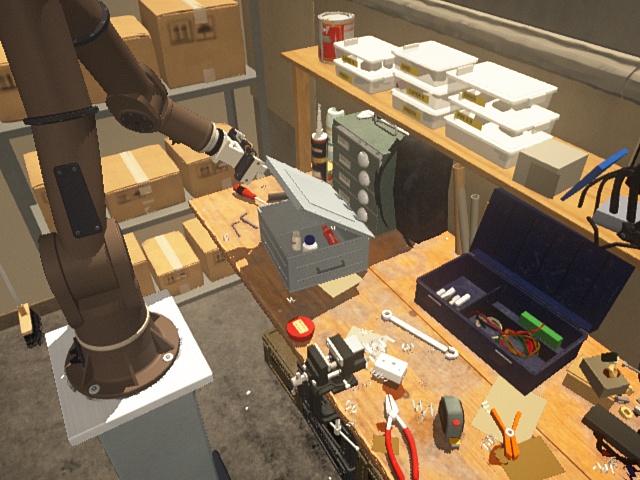

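View pics/e_top.png

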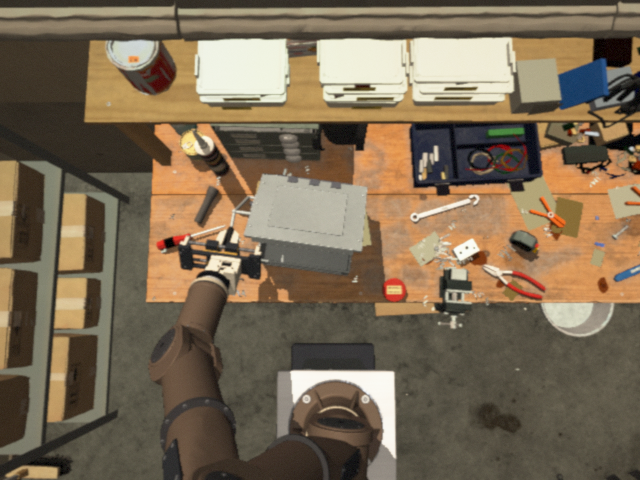

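The lid is about half open and the hand is clear in front of it at (225,260). I'll go slower now, watching the force.

Emit:
{"fn": "play_rows", "kwargs": {"rows": [[[0.001,0.0205,0.004],[-0.007,0,0],-1],[[0.001,0.042,0.0095],[-0.0155,0,0],-1],[[0.001,0.053,0.013],[-0.02,0,0],-1],[[0.001,0.0635,0.016],[-0.024,0,0],-1],[[0.001,0.074,0.02],[-0.028,0,0],-1],[[0.001,0.0845,0.024],[-0.032,0,0],-1],[[0.001,0.0845,0.024],[-0.032,0,0],-1]]}}

```text
clock: 5.7
position: [0.5316, 0.2557, 0.2252]
ee_rot: [1.777, 1.553, 0.749]
force: [-3.6, 2.4, -1.9]
width: 0.15
```

```bash
python3 - <<'E'
from h import *
st()
arc(np.arange(.96,1.2,.02),lambda s:45+ max(0,(s-.3))*10)
E
```

```text
t 5.7 pos [0.5316 0.2557 0.2252] Gbox [0.4842 0.3243 0.2321] lean 51.5 x [0.134 0.991 0.   ] F [-3.64  2.43 -1.86] T [0.33 1.71 0.04] w 0.15 q [-1.432  0.29   0.529  2.327  1.476  0.627 -0.811]
0.96 [0.486 0.325 0.233] L 51.6 [0.0014 0.0049 0.0014] [-0.0024  0.0001 -0.0005]
0.98 [0.49  0.325 0.235] L 51.8 [0.0014 0.013  0.0051] [-0.0057  0.0001 -0.0005]
1.0 [0.494 0.325 0.237] L 52.0 [0.0014 0.0211 0.0089] [-0.0091  0.0001 -0.0005]
1.02 [0.498 0.325 0.239] L 52.2 [0.0014 0.029  0.0129] [-0.0124  0.0001 -0.0005]
1.04 [0.502 0.325 0.241] L 52.4 [0.0015 0.0369 0.0171] [-0.0157  0.0001 -0.0005]
1.06 [0.506 0.325 0.243] L 52.6 [0.0015 0.0448 0.0214] [-0.0191  0.0001 -0.0005]
1.08 [0.511 0.325 0.244] L 52.8 [0.0015 0.0525 0.0259] [-0.0224  0.0001 -0.0005]
1.1 [0.515 0.325 0.246] L 53.0 [0.0015 0.0601 0.0305] [-0.0257  0.0001 -0.0005]
1.12 [0.519 0.325 0.247] L 53.2 [0.0015 0.0677 0.0352] [-0.0291  0.0001 -0.0005]
1.14 [0.523 0.325 0.249] L 53.4 [0.0015 0.0751 0.0402] [-0.0324  0.0001 -0.0005]
1.16 [0.527 0.325 0.25 ] L 53.6 [0.0015 0.0825 0.0452] [-0.0357  0.0001 -0.0005]
1.18 [0.532 0.325 0.251] L 53.8 [0.0015 0.0897 0.0504] [-0.0391  0.0001 -0.0005]
```

Emit:
{"fn": "play_rows", "kwargs": {"rows": [[[0,0.0075,0.003],[-0.003,0,0],-1],[[0,0.013,0.005],[-0.006,0,0],-1],[[0,0.017,0.007],[-0.007,0,0],-1],[[0,0.021,0.009],[-0.009,0,0],-1]]}}

```text
clock: 6.1
position: [0.541, 0.2545, 0.2302]
ee_rot: [1.77, 1.548, 0.754]
force: [-6.8, 1.7, 0.8]
width: 0.153
```

Emit:
{"fn": "play_rows", "kwargs": {"rows": [[[0,0.004,0.002],[-0.002,0,0],-1],[[0,0.008,0.004],[-0.003,0,0],-1]]}}

```text
clock: 6.3
position: [0.545, 0.254, 0.2321]
ee_rot: [1.768, 1.546, 0.756]
force: [-7.3, 1.2, -0.3]
width: 0.153
```

Emit:
{"fn": "play_rows", "kwargs": {"rows": [[[0,0.004,0.002],[-0.002,0,0],-1],[[0,0.008,0.004],[-0.003,0,0],-1]]}}

```text
clock: 6.5
position: [0.549, 0.2534, 0.234]
ee_rot: [1.766, 1.544, 0.758]
force: [-6.6, 2.7, -0.5]
width: 0.149
```

```bash
cat >> h.py <<'E'
def tan():
    from cell import arm
    s=arm.observe(); z=Ro.from_rotvec(s["ee_rot"]).as_matrix()[:,2]
    G=w2b(np.array(s["position"])-.011*z); v=np.array([G[0],G[2]])-PIV
    r=np.hypot(*v); g=np.arctan2(v[1],-v[0]); F=w2b(np.array(s["force"]))
    print("stay~",round(g-.131,3),"r",round(r,4),"tan F",round(F[0]*np.sin(g)+F[2]*np.cos(g),2),"rad F",round(-F[0]*np.cos(g)+F[2]*np.sin(g),2))
E
python3 - <<'E'
from h import *
st();tan()
arc(np.arange(1.04,1.26,.02),lambda s:45+ max(0,(s-.3))*10)
E
```

```text
t 6.5 pos [0.549  0.2534 0.234 ] Gbox [0.5016 0.3242 0.2407] lean 52.3 x [ 0.133  0.991 -0.   ] F [-6.6   2.67 -0.51] T [ 0.3   2.31 -0.15] w 0.149 q [-1.41   0.293  0.543  2.306  1.497  0.615 -0.795]
stay~ 1.037 r 0.2215 tan F -6.54 rad F 2.24
1.04 [0.502 0.325 0.241] L 52.4 [0.0015 0.0013 0.0006] [-0.0015  0.      0.0001]
1.06 [0.506 0.325 0.243] L 52.6 [0.0015 0.0091 0.0051] [-0.0049  0.      0.0001]
1.08 [0.511 0.325 0.244] L 52.8 [0.0015 0.0167 0.0096] [-0.0082  0.      0.0001]
1.1 [0.515 0.325 0.246] L 53.0 [0.0015 0.0243 0.0144] [-0.0115  0.      0.0001]
1.12 [0.519 0.325 0.247] L 53.2 [0.0015 0.0318 0.0192] [-0.0149  0.      0.0001]
1.14 [0.523 0.325 0.249] L 53.4 [0.0015 0.0391 0.0243] [-0.0182  0.      0.0001]
1.16 [0.527 0.325 0.25 ] L 53.6 [0.0015 0.0464 0.0294] [-0.0215  0.      0.0001]
1.18 [0.532 0.325 0.251] L 53.8 [0.0015 0.0536 0.0348] [-0.0249  0.      0.0001]
1.2 [0.536 0.325 0.252] L 54.0 [0.0015 0.0606 0.0402] [-0.0282  0.      0.0001]
1.22 [0.54  0.325 0.253] L 54.2 [0.0015 0.0676 0.0458] [-0.0315  0.      0.0001]
1.24 [0.545 0.325 0.254] L 54.4 [0.0015 0.0744 0.0515] [-0.0349  0.      0.0001]
```

Emit:
{"fn": "play_rows", "kwargs": {"rows": [[[0,0.003,0.0015],[-0.002,0,0],-1],[[0,0.007,0.004],[-0.003,0,0],-1]]}}

```text
clock: 6.7
position: [0.5528, 0.2529, 0.2356]
ee_rot: [1.763, 1.542, 0.76]
force: [-6.1, 1.7, 0.9]
width: 0.15
```

```bash
python3 -c "
from h import *
tan()"
```

```text
stay~ 1.055 r 0.2215 tan F -5.51 rad F 3.17
```

Emit:
{"fn": "play_rows", "kwargs": {"rows": [[[0,0.003,0.002],[-0.002,0,0],-1],[[0,0.007,0.004],[-0.003,0,0],-1]]}}

```text
clock: 6.9
position: [0.5565, 0.2524, 0.2373]
ee_rot: [1.761, 1.54, 0.763]
force: [-5.7, 1.5, -2.3]
width: 0.151
```

```bash
python3 -c "
from h import *
tan()"
```

```text
stay~ 1.074 r 0.2216 tan F -6.24 rad F -0.02
```

Emit:
{"fn": "play_rows", "kwargs": {"rows": [[[0,0.003,0.002],[-0.002,0,0],-1],[[0,0.007,0.0045],[-0.003,0,0],-1]]}}

```text
clock: 7.1
position: [0.5605, 0.2518, 0.2388]
ee_rot: [1.758, 1.538, 0.765]
force: [-4.8, 1.2, 1.4]
width: 0.152
```

```bash
python3 -c "
from h import *
tan()"
```

```text
stay~ 1.093 r 0.2217 tan F -4.17 rad F 3.01
```

Emit:
{"fn": "play_rows", "kwargs": {"rows": [[[0,0.003,0.002],[-0.002,0,0],-1],[[0,0.007,0.0045],[-0.003,0,0],-1]]}}

```text
clock: 7.3
position: [0.5644, 0.2513, 0.2404]
ee_rot: [1.756, 1.535, 0.767]
force: [-6.3, 1.4, 0.5]
width: 0.148
```

```bash
python3 -c "
from h import *
tan()
arc(np.arange(1.10,1.22,.02),lambda s:45+ max(0,(s-.3))*10)"
```

```text
stay~ 1.112 r 0.2218 tan F -5.94 rad F 2.53
1.1 [0.515 0.325 0.246] L 53.0 [ 0.0015 -0.0048 -0.0026] [ 0.0013  0.0002 -0.0002]
1.12 [0.519 0.325 0.247] L 53.2 [0.0015 0.0026 0.0024] [-0.0021  0.0002 -0.0002]
1.14 [0.523 0.325 0.249] L 53.4 [0.0015 0.0099 0.0075] [-0.0054  0.0002 -0.0002]
1.16 [0.527 0.325 0.25 ] L 53.6 [0.0015 0.0171 0.0128] [-0.0087  0.0002 -0.0002]
1.18 [0.532 0.325 0.251] L 53.8 [0.0015 0.0242 0.0182] [-0.0121  0.0002 -0.0002]
1.2 [0.536 0.325 0.252] L 54.0 [0.0015 0.0312 0.0237] [-0.0154  0.0002 -0.0002]
```

Emit:
{"fn": "play_rows", "kwargs": {"rows": [[[0,0.003,0.002],[-0.002,0,0],-1],[[0,0.006,0.005],[-0.003,0,0],-1]]}}

```text
clock: 7.5
position: [0.5685, 0.2507, 0.2417]
ee_rot: [1.754, 1.532, 0.769]
force: [-6.9, 0.4, 5.8]
width: 0.151
```

```bash
python3 -c "
from h import *
tan()"
```

```text
stay~ 1.132 r 0.2217 tan F -4.83 rad F 7.63
```

Emit:
{"fn": "play_rows", "kwargs": {"rows": [[[0,0.003,0.002],[-0.002,0,0],-1],[[0,0.006,0.005],[-0.003,0,0],-1]]}}

```text
clock: 7.7
position: [0.5726, 0.2502, 0.243]
ee_rot: [1.751, 1.53, 0.772]
force: [-6.0, -0.4, 6.9]
width: 0.147
```

```bash
python3 -c "
from h import *
tan()
snap('side','f_side')
tan()"
```

```text
stay~ 1.151 r 0.2217 tan F -3.71 rad F 8.28
stay~ 1.152 r 0.2217 tan F -2.76 rad F 5.17
```

View pics/f_side.png

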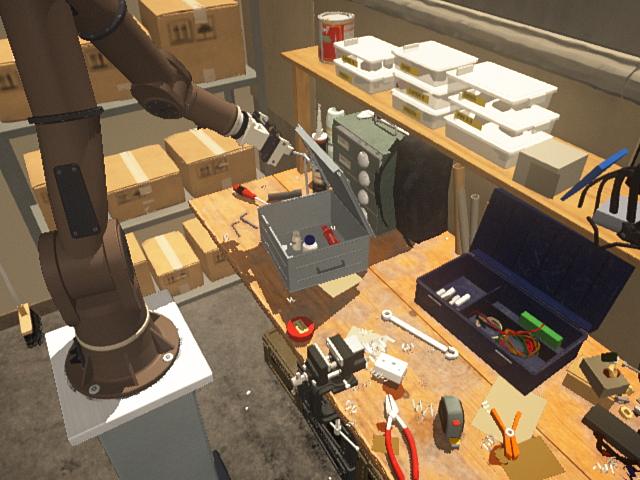

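The lid is now close to upright (top edge near (300,130)). Tangential force is low and radial force slightly outward, so I'll ease outward while continuing.

Emit:
{"fn": "play_rows", "kwargs": {"rows": [[[0,0.0045,0.0015],[-0.002,0,0],-1],[[0,0.0075,0.004],[-0.003,0,0],-1]]}}

```text
clock: 7.95
position: [0.5761, 0.2497, 0.2442]
ee_rot: [1.749, 1.529, 0.773]
force: [-2.2, -0.0, -0.5]
width: 0.149
```

```bash
python3 -c "
from h import *
tan()"
```

```text
stay~ 1.168 r 0.2219 tan F -2.27 rad F 0.1
```

Emit:
{"fn": "play_rows", "kwargs": {"rows": [[[0,0.003,0.002],[-0.002,0,0],-1],[[0,0.006,0.0045],[-0.003,0,0],-1]]}}

```text
clock: 8.15
position: [0.5798, 0.2492, 0.2454]
ee_rot: [1.747, 1.527, 0.775]
force: [-5.8, -0.5, 1.1]
width: 0.148
```

```bash
python3 -c "
from h import *
tan()"
```

```text
stay~ 1.185 r 0.222 tan F -5.25 rad F 2.51
```

Emit:
{"fn": "play_rows", "kwargs": {"rows": [[[0,0.0025,0.0015],[-0.001,0,0],-1],[[0,0.004,0.003],[-0.002,0,0],-1]]}}

```text
clock: 8.35
position: [0.5822, 0.2489, 0.2461]
ee_rot: [1.746, 1.525, 0.777]
force: [-5.3, -0.5, 1.1]
width: 0.151
```

```bash
python3 -c "
from h import *
tan()"
```

```text
stay~ 1.196 r 0.2222 tan F -4.74 rad F 2.27
```

Emit:
{"fn": "play_rows", "kwargs": {"rows": [[[0,0.0025,0.0015],[-0.001,0,0],-1],[[0,0.004,0.003],[-0.002,0,0],-1]]}}

```text
clock: 8.55
position: [0.5846, 0.2486, 0.2469]
ee_rot: [1.744, 1.524, 0.778]
force: [-4.9, -1.5, -1.0]
width: 0.148
```

```bash
python3 -c "
from h import *
tan()"
```

```text
stay~ 1.208 r 0.2223 tan F -4.78 rad F 0.09
```

```bash
python3 -c "
from h import *
snap('side','g_side');snap('wrist','g_wrist')
tan()
a=cv2.imread('pics/f_side.png')[100:300,190:430];b=cv2.imread('pics/g_side.png')[100:300,190:430]
cv2.imwrite('pics/g_cmp.png',cv2.resize(np.hstack([a,b]),(800,334),interpolation=cv2.INTER_CUBIC))"
```

```text
stay~ 1.208 r 0.2223 tan F -4.28 rad F -2.52
```

View pics/g_cmp.png

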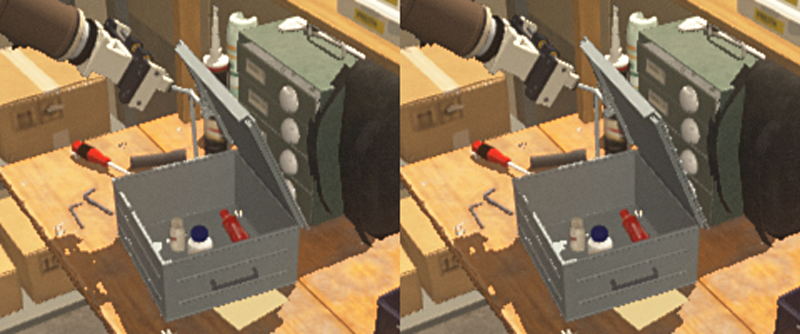

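View pics/g_wrist.png

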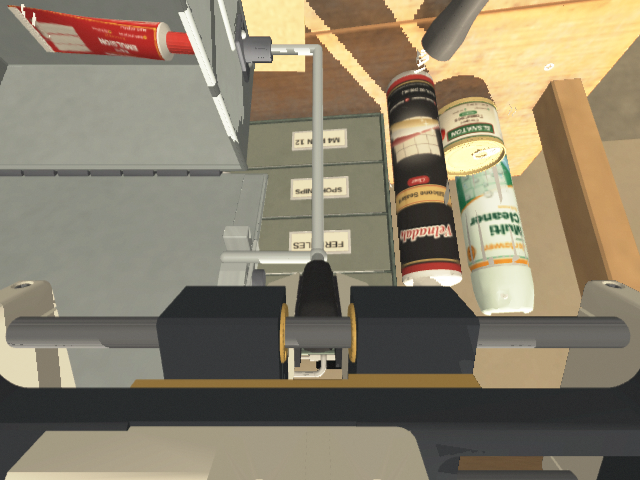

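```bash
python3 -c "
from h import *
a=cv2.imread('pics/g_wrist.png')[160:300,190:340]
cv2.imwrite('pics/g_z.png',cv2.resize(a,(750,700)[:2],interpolation=cv2.INTER_CUBIC)[:600])"
```

```text
(no output)
```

View pics/g_z.png

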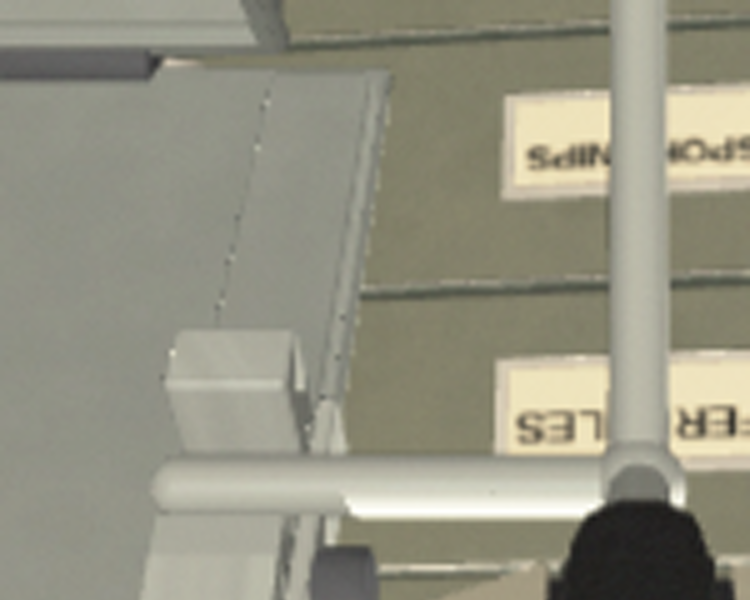

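The pin at zoomed (250,485) lies on the catch block just short of the end stop at (230,360). Continuing in small steps.

Emit:
{"fn": "play_rows", "kwargs": {"rows": [[[0,0.0025,0.002],[-0.001,0,0],-1],[[0,0.004,0.0035],[-0.002,0,0],-1]]}}

```text
clock: 8.85
position: [0.5873, 0.2482, 0.2477]
ee_rot: [1.743, 1.522, 0.78]
force: [-5.0, -2.3, -0.1]
width: 0.151
```

```bash
python3 -c "
from h import *
tan()"
```

```text
stay~ 1.22 r 0.2224 tan F -4.6 rad F 0.96
```

Emit:
{"fn": "play_rows", "kwargs": {"rows": [[[0,0.002,0.002],[-0.001,0,0],-1],[[0,0.004,0.0035],[-0.002,0,0],-1]]}}

```text
clock: 9.05
position: [0.5899, 0.2479, 0.2484]
ee_rot: [1.741, 1.521, 0.781]
force: [-5.7, -1.9, -0.9]
width: 0.154
```

```bash
python3 -c "
from h import *
tan()"
```

```text
stay~ 1.233 r 0.2226 tan F -5.5 rad F 0.19
```

Emit:
{"fn": "play_rows", "kwargs": {"rows": [[[0,0.002,0.002],[-0.001,0,0],-1],[[0,0.004,0.0035],[-0.002,0,0],-1]]}}

```text
clock: 9.25
position: [0.5925, 0.2476, 0.2491]
ee_rot: [1.74, 1.519, 0.783]
force: [-7.6, -2.7, 2.4]
width: 0.149
```

```bash
python3 -c "
from h import *
tan()"
```

```text
stay~ 1.245 r 0.2227 tan F -6.54 rad F 3.7
```

Emit:
{"fn": "play_rows", "kwargs": {"rows": [[[0,0.002,0.002],[-0.001,0,0],-1],[[0,0.0035,0.0035],[-0.002,0,0],-1]]}}

```text
clock: 9.45
position: [0.5945, 0.2474, 0.2495]
ee_rot: [1.738, 1.518, 0.784]
force: [-20.6, -3.4, 12.1]
width: 0.148
```

```bash
python3 -c "
from h import *
tan()
snap('wrist','i_wrist')
a=cv2.imread('pics/g_wrist.png')[160:300,190:340]
b=cv2.imread('pics/i_wrist.png')[160:300,190:340]
cv2.imwrite('pics/i_z.png',cv2.resize(np.hstack([a,b]),(800,373),interpolation=cv2.INTER_CUBIC)[:600])"
```

```text
stay~ 1.254 r 0.2227 tan F -17.41 rad F 15.61
```

View pics/i_z.png

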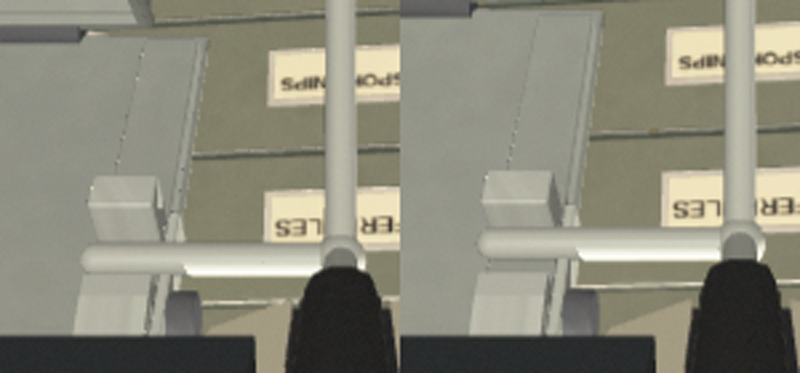

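The tangential force jumped to about 17 N and the picture shows the pin moved up to the end stop, so it is in the notch. I'll back off 3 mm and re-check.

Emit:
{"fn": "play_rows", "kwargs": {"rows": [[[0,-0.004,-0.003],[0,0,0],-1],[[0,-0.005,-0.004],[0,0,0],-1],[[0,-0.005,-0.004],[0,0,0],-1]]}}

```text
clock: 9.8
position: [0.5922, 0.2476, 0.2489]
ee_rot: [1.738, 1.517, 0.784]
force: [-2.0, -3.0, 0.4]
width: 0.151
```

```bash
python3 -c "
from h import *
tan();st()
snap('wrist','j_wrist');snap('side','j_side')
b=cv2.imread('pics/j_wrist.png')[160:300,190:340]
a=cv2.imread('pics/j_side.png')[120:260,230:380]
cv2.imwrite('pics/j_z.png',cv2.resize(np.hstack([a,b]),(800,373),interpolation=cv2.INTER_CUBIC)[:600])"
```

```text
stay~ 1.243 r 0.2226 tan F -1.45 rad F 0.73
t 9.8 pos [0.5922 0.2476 0.2489] Gbox [0.545  0.3243 0.2553] lean 54.6 x [0.134 0.991 0.001] F [-1.98 -3.    0.44] T [-0.45  1.   -0.74] w 0.151 q [-1.35   0.321  0.572  2.259  1.58   0.579 -0.81 ]
```

View pics/j_z.png

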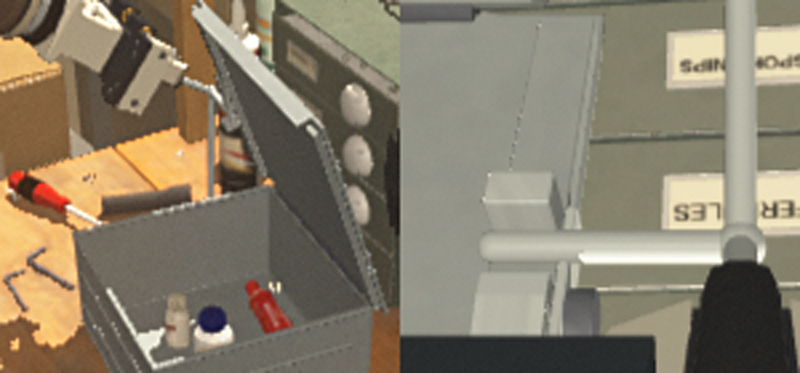

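Emit:
{"fn": "play_rows", "kwargs": {"rows": [[[0,-0.003,-0.003],[0,0,0],-1],[[0,-0.005,-0.004],[0,0,0],-1],[[0,-0.005,-0.004],[0,0,0],-1]]}}

```text
clock: 10.2
position: [0.589, 0.2481, 0.248]
ee_rot: [1.738, 1.517, 0.785]
force: [-2.5, -4.2, 4.1]
width: 0.149
```

```bash
python3 -c "
from h import *
tan();st()"
```

```text
stay~ 1.228 r 0.2224 tan F -1.06 rad F 4.42
t 10.2 pos [0.589  0.2481 0.248 ] Gbox [0.5417 0.3243 0.2544] lean 54.6 x [0.134 0.991 0.001] F [-2.55 -4.2   4.1 ] T [-0.72  0.47 -1.07] w 0.149 q [-1.355  0.32   0.57   2.264  1.58   0.585 -0.816]
```

Emit:
{"fn": "play_rows", "kwargs": {"rows": [[[0,-0.002,-0.003],[0,0,0],-1],[[0,-0.003,-0.004],[0,0,0],-1],[[0,-0.003,-0.004],[0,0,0],-1]]}}

```text
clock: 10.5
position: [0.5859, 0.2485, 0.2473]
ee_rot: [1.738, 1.519, 0.784]
force: [-1.5, -4.4, 0.3]
width: 0.153
```

```bash
python3 -c "
from h import *
tan();st()"
```

```text
stay~ 1.214 r 0.2223 tan F -0.8 rad F 0.51
t 10.5 pos [0.5859 0.2485 0.2473] Gbox [0.5386 0.3243 0.2537] lean 54.5 x [0.134 0.991 0.001] F [-1.49 -4.35  0.32] T [-0.78  0.91 -1.16] w 0.153 q [-1.36   0.318  0.568  2.268  1.576  0.589 -0.816]
```

Emit:
{"fn": "play_rows", "kwargs": {"rows": [[[0,-0.002,-0.003],[0,0,0],-1],[[0,-0.0035,-0.004],[0,0,0],-1],[[0,-0.0035,-0.004],[0,0,0],-1]]}}

```text
clock: 10.8
position: [0.583, 0.2489, 0.2466]
ee_rot: [1.738, 1.52, 0.783]
force: [-0.9, -5.0, -3.7]
width: 0.151
```

```bash
python3 -c "
from h import *
tan();st()
snap('wrist','k_wrist')
b=cv2.imread('pics/j_wrist.png')[160:300,190:340]
a=cv2.imread('pics/k_wrist.png')[160:300,190:340]
cv2.imwrite('pics/k_z.png',cv2.resize(np.hstack([b,a]),(800,373),interpolation=cv2.INTER_CUBIC)[:600])"
```

```text
stay~ 1.2 r 0.2224 tan F -1.13 rad F -3.54
t 10.8 pos [0.583  0.2489 0.2466] Gbox [0.5357 0.3243 0.253 ] lean 54.5 x [0.133 0.991 0.001] F [-0.93 -4.99 -3.71] T [-0.64  1.46 -1.12] w 0.151 q [-1.365  0.316  0.566  2.272  1.574  0.593 -0.818]
```

View pics/k_z.png

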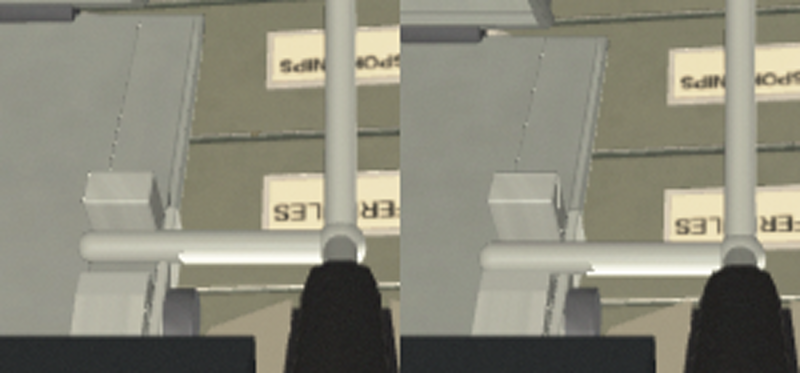

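```bash
cat >> h.py <<'E'
def lidang(tag):
    im,d,c=load(tag); W=cloud(d,c).reshape(-1,3)
    cs,s=np.cos(YAW),np.sin(YAW)
    B=np.c_[W[:,0]*cs+W[:,1]*s,-W[:,0]*s+W[:,1]*cs,W[:,2]]
    k=(B[:,1]>.03)&(B[:,1]<.25)&(B[:,2]>.15)&(B[:,2]<.33)&(B[:,0]>.45)&(B[:,0]<.66)
    p=B[k]; best=None; rng=np.random.default_rng(0)
    # line in x-z: robust
    bi=0
    for _ in range(400):
        a,b=p[rng.integers(len(p),size=2)]; t=np.array([b[0]-a[0],b[2]-a[2]]); L=np.hypot(*t)
        if L<.05: continue
        n=np.array([-t[1],t[0]])/L; e=np.abs((p[:,[0,2]]-a[[0,2]])@n); m=e<.0025
        if m.sum()>bi: bi=m.sum(); best=m
    q=p[best][:,[0,2]]; mu=q.mean(0); v=np.linalg.svd(q-mu,full_matrices=False)[2][0]
    if v[1]<0: v=-v
    ang=np.arctan2(v[1],-v[0]); n=np.array([-v[1],v[0]])
    print(tag,"lid",round(ang,4),"n",bi,"hinge off mm",((np.array([.639,.122])-mu)@n*1000).round(1))
E
python3 -c "
from h import *
snap('side','k_side')
for t in ['e_side','f_side','g_side','j_side','k_side']: lidang(t)
tan()"
```

```text
e_side lid 0.6249 n 1631 hinge off mm 7.0
f_side lid 1.1531 n 427 hinge off mm -0.6
g_side lid 1.1912 n 625 hinge off mm -0.6
j_side lid 1.244 n 890 hinge off mm -0.7
k_side lid 1.1754 n 540 hinge off mm -0.6
stay~ 1.2 r 0.2224 tan F -2.15 rad F -3.46
```

Lid angle against stay angle shows a dip of about 0.05 rad between 1.15 and 1.21, and the lid has stayed on the dipped line since, so the pin is in the notch. I'll settle it down against the notch before letting go.

Emit:
{"fn": "play_rows", "kwargs": {"rows": [[[0,-0.003,-0.002],[0.001,0,0],-1],[[0,-0.0055,-0.004],[0.002,0,0],-1],[[0,-0.0055,-0.004],[0.002,0,0],-1]]}}

```text
clock: 11.2
position: [0.58, 0.2493, 0.2458]
ee_rot: [1.74, 1.521, 0.782]
force: [-1.4, -5.7, -1.9]
width: 0.151
```

```bash
python3 -c "
from h import *
tan();st()
snap('side','l_side'); lidang('l_side')"
```

```text
stay~ 1.186 r 0.2223 tan F -1.07 rad F -1.64
t 11.2 pos [0.58   0.2493 0.2458] Gbox [0.5326 0.3243 0.2522] lean 54.4 x [0.134 0.991 0.001] F [-1.39 -5.7  -1.85] T [-0.74  1.31 -1.21] w 0.151 q [-1.37   0.314  0.564  2.276  1.569  0.597 -0.819]
l_side lid 1.1525 n 430 hinge off mm -0.6
```

Emit:
{"fn": "play_rows", "kwargs": {"rows": [[[0,-0.003,-0.002],[0.001,0,0],-1],[[0,-0.0055,-0.004],[0.003,0,0],-1],[[0,-0.0055,-0.004],[0.003,0,0],-1]]}}

```text
clock: 11.55
position: [0.5776, 0.2495, 0.2451]
ee_rot: [1.742, 1.521, 0.78]
force: [10.8, -5.0, -9.2]
width: 0.154
```

```bash
python3 -c "
from h import *
tan();st()
snap('side','m_side'); lidang('m_side')"
```

```text
stay~ 1.175 r 0.2223 tan F 8.56 rad F -11.89
t 11.55 pos [0.5776 0.2495 0.2451] Gbox [0.5303 0.3242 0.2515] lean 54.3 x [0.134 0.991 0.001] F [10.8  -5.03 -9.24] T [-0.36  1.04 -0.67] w 0.154 q [-1.374  0.312  0.563  2.278  1.563  0.599 -0.817]
m_side lid 1.1358 n 366 hinge off mm -0.4
```

The push-back is now +8.6 N downward: the notch wall is holding the stay. Relieving, then opening.

Emit:
{"fn": "play_rows", "kwargs": {"rows": [[[0,0.0025,0.0018],[0,0,0],-1],[[0,0.0025,0.0018],[0,0,0],-1],[[0,0.0025,0.0018],[0,0,0],-0.4],[[0,0.0025,0.0018],[0,0,0],-0.4],[[0,0.0025,0.0018],[0,0,0],-0.4],[[0,0.0025,0.0018],[0,0,0],-0.4]]}}

```text
clock: 12.2
position: [0.5786, 0.2509, 0.2457]
ee_rot: [1.742, 1.524, 0.783]
force: [-0.2, 1.4, 0.2]
width: 0.3
```

```bash
python3 -c "
from h import *
tan();st()
snap('side','n_side'); lidang('n_side'); snap('wrist','n_wrist')"
```

```text
stay~ 1.179 r 0.2227 tan F -0.36 rad F 0.3
t 12.2 pos [0.5786 0.2509 0.2457] Gbox [0.5311 0.3258 0.2522] lean 54.2 x [0.132 0.991 0.002] F [-0.23  1.45  0.2 ] T [0.1  0.96 0.03] w 0.3 q [-1.372  0.312  0.562  2.275  1.563  0.596 -0.815]
n_side lid 1.1437 n 395 hinge off mm -0.5
```

View pics/n_wrist.png

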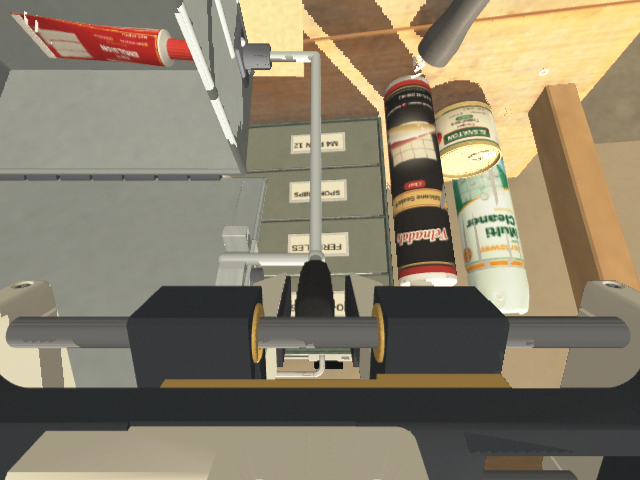

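Force is zero, the lid stands at 1.14 rad and the fingers are open around the grip. Retreating along the tool axis.

Emit:
{"fn": "play_rows", "kwargs": {"rows": [[[0,0,-0.03],[0,0,0],-0.4],[[0,0,-0.07],[0,0,0],-0.4],[[0,0,-0.13],[0,0,0],-0.4],[[0,0,-0.2],[0,0,0],-0.4],[[0,0,-0.28],[0,0,0],-0.4],[[0,0,-0.36],[0,0,0],-0.4],[[0,0,-0.36],[0,0,0],-0.4]]}}

```text
clock: 13.0
position: [0.4315, 0.272, 0.3529]
ee_rot: [1.742, 1.527, 0.788]
force: [-0.6, 0.8, 0.3]
width: 0.3
```

```bash
python3 -c "
from h import *
st()
snap('side','o_side'); lidang('o_side'); snap('top','o_top')
a=cv2.imread('pics/o_side.png')[110:310,230:450]
cv2.imwrite('pics/o_z.png',cv2.resize(a,(660,600),interpolation=cv2.INTER_CUBIC))
a=cv2.imread('pics/o_top.png')[150:310,200:400]
cv2.imwrite('pics/o_tz.png',cv2.resize(a,(750,600),interpolation=cv2.INTER_CUBIC))"
```

```text
t 13.0 pos [0.4315 0.272  0.3529] Gbox [0.3825 0.327  0.3593] lean 54.2 x [0.128 0.992 0.006] F [-0.59  0.78  0.27] T [0.12 0.96 0.08] w 0.3 q [-1.703 -0.031  0.398  2.267  1.131  1.108 -0.523]
o_side lid 1.1435 n 394 hinge off mm -0.5
```

View pics/o_z.png

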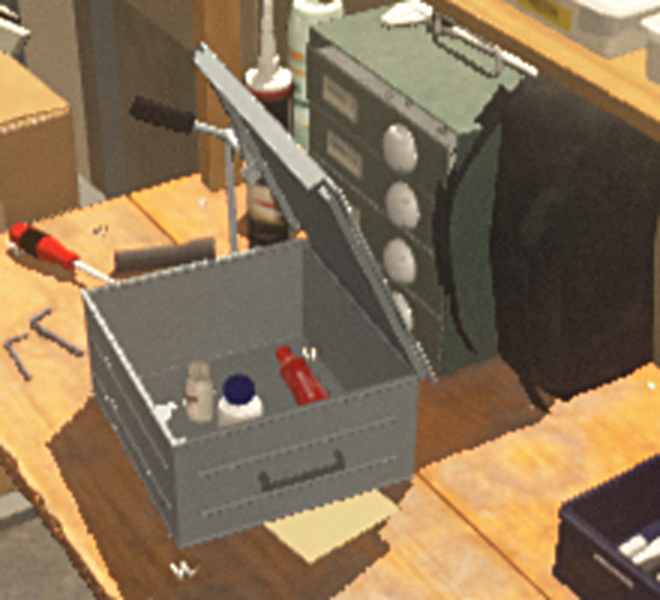

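View pics/o_tz.png

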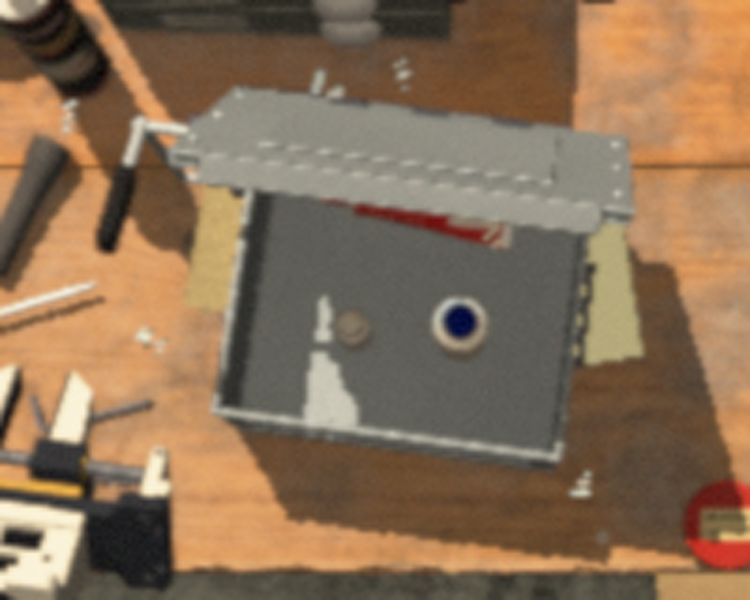

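The lid is propped with the hand away. The blue-capped white bottle is at zoomed (460,325) in the top view, right side, with the oil bottle at (352,328) and the red tube at the back.

```bash
python3 - <<'E'
from h import *
im,d,c=load("o_top"); W=cloud(d,c)
for nm,(u0,u1,v0,v1) in {"thin":(305,340,222,252),"oil":(284,302,226,250)}.items():
    P=W[v0:v1,u0:u1].reshape(-1,3); B=np.array([w2b(p) for p in P])
    for lo,hi in((.03,.06),(.06,.085),(.085,.12)):
        k=(B[:,2]>lo)&(B[:,2]<hi); q=B[k]
        if k.sum(): print(nm,lo,k.sum(),q.min(0).round(3),q.max(0).round(3),q.mean(0).round(4))
im,d,c=load("o_side"); W=cloud(d,c)
P=W[200:260,270:360].reshape(-1,3); B=np.array([w2b(p) for p in P])
k=(B[:,2]>.04)&(B[:,2]<.105)&(B[:,0]<.53)&(B[:,0]>.43)&(B[:,1]<.25)&(B[:,1]>.035); q=B[k]
np.set_printoptions(suppress=True)
for y in np.arange(.04,.25,.01):
    s=q[(q[:,1]>=y)&(q[:,1]<y+.01)]
    if len(s): print(round(y,2),len(s),s.min(0).round(3),s.max(0).round(3))
delta([.42,.12,.30],25)
E
```

```text
thin 0.03 22 [0.481 0.085 0.031] [0.498 0.119 0.06 ] [0.4853 0.1017 0.0458]
thin 0.06 97 [0.482 0.085 0.061] [0.52  0.124 0.084] [0.4973 0.1034 0.0747]
thin 0.085 77 [0.488 0.091 0.088] [0.514 0.116 0.107] [0.5003 0.104  0.0975]
oil 0.03 52 [0.479 0.17  0.03 ] [0.507 0.195 0.058] [0.4892 0.181  0.0473]
oil 0.06 31 [0.486 0.175 0.061] [0.501 0.191 0.071] [0.4928 0.1828 0.0669]
0.08 32 [0.488 0.083 0.069] [0.513 0.09  0.097]
0.09 100 [0.48  0.09  0.064] [0.518 0.1   0.101]
0.1 45 [0.481 0.1   0.058] [0.519 0.11  0.102]
0.11 14 [0.482 0.11  0.056] [0.51  0.117 0.099]
0.16 6 [0.489 0.167 0.041] [0.494 0.17  0.05 ]
0.17 61 [0.48 0.17 0.04] [0.503 0.18  0.069]
0.18 19 [0.48  0.18  0.044] [0.504 0.189 0.069]
0.19 1 [0.491 0.191 0.065] [0.491 0.191 0.065]
TCP tgt [0.4368 0.0624 0.29  ] shift [-0.4114 -0.0622  0.12  ] turn [ 0.487  -0.0037 -0.0005] mm 217 deg 29.2
```

```bash
python3 - <<'E'
from h import *
im,d,c=load("o_top"); W=cloud(d,c)
for X in ([.479,-.19,0],[.50,-.20,0],[.459,-.17,0],[.50,-.17,0]): print(X,proj(X,c).round(1))
B=W[200:290,370:450].reshape(-1,3)
for x in np.arange(.40,.60,.02):
    print(round(x,2),[int(1000*np.nan_to_num(B[(abs(B[:,0]-x)<.01)&(abs(B[:,1]-y)<.01)][:,2].max() if ((abs(B[:,0]-x)<.01)&(abs(B[:,1]-y)<.01)).any() else 0)) for y in np.arange(-.12,-.28,-.02)])
a=cv2.imread('pics/o_top.png')[180:310,340:480]
cv2.imwrite('pics/p_tz.png',cv2.resize(a,None,fx=4.5,fy=4.5,interpolation=cv2.INTER_CUBIC))
st()
delta([.42,.104,.33],12)
delta([.46,.104,.25],12)
E
```

```text
[0.479, -0.19, 0] [403.1 250.9]
[0.5, -0.2, 0] [406.5 243.5]
[0.459, -0.17, 0] [396.1 258. ]
[0.5, -0.17, 0] [395.8 243.5]
0.4 [6, 27, 26, 24, 6, 4, 6, 9, 105]
0.42 [5, 5, 6, 5, 4, 3, 3, 4, 72]
0.44 [4, 6, 4, 4, 5, 6, 10, 6, 40]
0.46 [5, 5, 5, 5, 6, 3, 9, 4, 43]
0.48 [7, 5, 4, 4, 6, 5, 10, 6, 37]
0.5 [4, 6, 7, 3, 6, 6, 13, 6, 35]
0.52 [9, 5, 3, 4, 6, 4, 10, 4, 31]
0.54 [8, 5, 9, 7, 5, 6, 4, 4, 5]
0.56 [3, 3, 6, 8, 4, 13, 7, 4, 4]
0.58 [5, 4, 3, 5, 4, 14, 10, 12, 9]
t 13.1 pos [0.4336 0.2701 0.351 ] Gbox [0.3848 0.3254 0.3574] lean 54.2 x [0.131 0.991 0.003] F [-0.76 -0.34  0.34] T [ 0.16  1.03 -0.01] w 0.301 q [-1.699 -0.027  0.403  2.269  1.134  1.103 -0.524]
TCP tgt [0.4324 0.0468 0.3192] shift [-0.4432 -0.0175  0.0819] turn [ 0.7036 -0.0037 -0.    ] mm 226 deg 42.2
TCP tgt [0.472  0.0415 0.2392] shift [-0.4439 -0.1005  0.2403] turn [ 0.7036 -0.0037 -0.    ] mm 257 deg 42.2
```

View pics/p_tz.png

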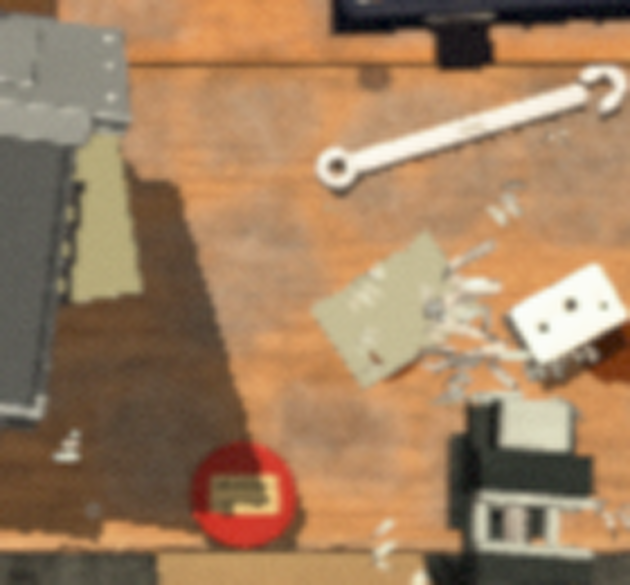

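The spot to the right of the box, around zoomed (245,330), is bare bench. Moving the hand over the box front.

Emit:
{"fn": "play_rows", "kwargs": {"rows": [[[-0.08,0,0.01],[0.1,0,0],0.35],[[-0.17,-0.005,0.02],[0.24,0,0],0.35],[[-0.26,-0.01,0.04],[0.38,0,0],0.35],[[-0.35,-0.015,0.06],[0.52,0,0],0.35],[[-0.443,-0.0175,0.082],[0.66,-0.003,0],0.35],[[-0.443,-0.0175,0.082],[0.7036,-0.0037,0],0.35],[[-0.443,-0.0175,0.082],[0.7036,-0.0037,0],0.35],[[-0.443,-0.0175,0.082],[0.7036,-0.0037,0],0.35]]}}

```text
clock: 13.9
position: [0.4326, 0.0453, 0.319]
ee_rot: [2.243, 1.952, 0.204]
force: [0.1, 1.1, 0.7]
width: 0.675
```

```bash
python3 - <<'E'
from h import *
st(); snap("wrist","q_wrist"); st()
delta([.46,.104,.22],12)
E
```

```text
t 13.9 pos [0.4326 0.0453 0.319 ] Gbox [0.4204 0.1025 0.3297] lean 12.1 x [ 0.138  0.99  -0.003] F [0.14 1.13 0.7 ] T [ 0.1   0.26 -0.  ] w 0.675 q [-1.616 -0.398  0.988  2.067  0.52   1.191  0.621]
t 13.95 pos [0.4321 0.0461 0.319 ] Gbox [0.4198 0.1033 0.3297] lean 12.1 x [ 0.136  0.991 -0.004] F [-0.97  1.14  0.33] T [0.07 0.22 0.05] w 0.674 q [-1.617 -0.398  0.986  2.068  0.52   1.191  0.621]
TCP tgt [0.472  0.0415 0.2092] shift [0.0024 0.0326 0.2314] turn [ 0.0018  0.0038 -0.0015] mm 117 deg 0.3
```

View pics/q_wrist.png

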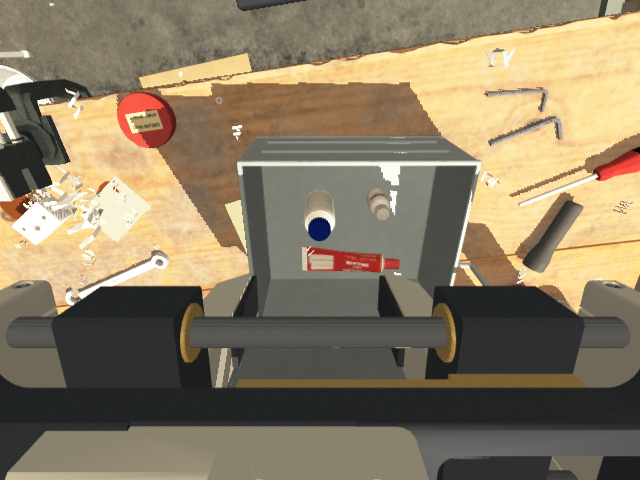

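The wrist view shows the white blue-capped bottle at (320,215), the oil bottle at (380,203) and the tube at (345,260).

```bash
python3 - <<'E'
from h import *
im,d,c=load("q_wrist"); W=cloud(d,c)
B=np.array([w2b(p) for p in W.reshape(-1,3)]).reshape(W.shape)
np.set_printoptions(suppress=True)
for nm,(u0,u1,v0,v1) in {"thin":(300,342,185,245),"oil":(362,400,185,225)}.items():
    b=B[v0:v1,u0:u1].reshape(-1,3)
    for lo,hi in((.012,.03),(.03,.05),(.05,.065),(.065,.081),(.081,.088),(.088,.12)):
        q=b[(b[:,2]>lo)&(b[:,2]<hi)]
        if len(q): print(nm,lo,len(q),np.percentile(q,2,0).round(4),np.percentile(q,98,0).round(4))
rim=B[150:166,245:475].reshape(-1,3); r=rim[rim[:,2]>.115]; print("rim",np.percentile(r,[5,50,95],axis=0).round(4))
rw=B[170:240,236:250].reshape(-1,3); r=rw[rw[:,2]>.117]; print("rwall",np.percentile(r,[5,50,95],axis=0).round(4), r[:,2].max())
b=B[185:245,300:342].reshape(-1,3);q=b[(b[:,2]>.083)&(b[:,2]<.09)]
q=b[(b[:,2]>.02)&(b[:,2]<.075)&(b[:,0]<.51)]
for y in np.arange(.08,.13,.005):
    s=q[abs(q[:,1]-y)<.0025]
    if len(s): print(round(y,3),len(s),np.percentile(s[:,0],[0,20,50]).round(4))
a=cv2.imread('pics/q_wrist.png')[170:260,280:420]
cv2.imwrite('pics/q_z.png',cv2.resize(a,None,fx=5,fy=5,interpolation=cv2.INTER_CUBIC))
E
```

```text
thin 0.012 132 [0.4803 0.0852 0.0125] [0.4949 0.1225 0.0294]
thin 0.03 165 [0.4804 0.0855 0.0307] [0.4949 0.1224 0.0492]
thin 0.05 135 [0.4805 0.0852 0.0505] [0.495  0.1224 0.0644]
thin 0.065 424 [0.4809 0.0855 0.0658] [0.5069 0.1227 0.0796]
thin 0.081 43 [0.4878 0.0908 0.0814] [0.4979 0.1153 0.0879]
thin 0.088 390 [0.4882 0.0921 0.0893] [0.5107 0.1158 0.0994]
oil 0.012 95 [0.4781 0.1693 0.0122] [0.4918 0.1917 0.0297]
oil 0.03 228 [0.4784 0.1694 0.0308] [0.4985 0.1942 0.0498]
oil 0.05 96 [0.4832 0.1734 0.0501] [0.4956 0.1903 0.064 ]
oil 0.065 127 [0.4845 0.1752 0.0654] [0.4992 0.1897 0.0686]
rim [[0.4091 0.0421 0.1194]
 [0.4112 0.1389 0.1214]
 [0.4138 0.2445 0.1229]]
rwall [[0.42   0.022  0.1191]
 [0.4541 0.0249 0.1213]
 [0.4929 0.0269 0.1229]] 0.44964692653842564
0.085 54 [0.4896 0.4907 0.4936]
0.09 76 [0.4835 0.4853 0.4866]
0.095 72 [0.4815 0.4823 0.4831]
0.1 69 [0.4803 0.4809 0.4813]
0.105 75 [0.48   0.4805 0.4808]
0.11 74 [0.4805 0.4813 0.4818]
0.115 73 [0.4825 0.4833 0.4843]
0.12 78 [0.4861 0.4873 0.4896]
0.125 19 [0.4937 0.4949 0.4962]
```

View pics/q_z.png

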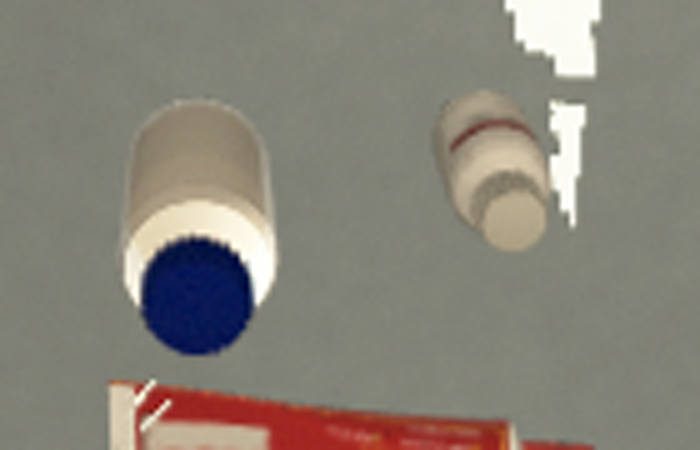

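The thinner bottle is 40 mm across, centred at x' 0.5005, y' 0.104, top at 0.099. These match the given sizes.

```bash
python3 - <<'E'
from h import *
delta([.4755,.104,.205],12)
delta([.5005,.104,.088],12)
delta([.496,.104,.11],12)
E
```

```text
TCP tgt [0.4874 0.0394 0.1942] shift [0.0026 0.0566 0.2672] turn [ 0.0018  0.0038 -0.0015] mm 137 deg 0.3
TCP tgt [0.5122 0.0361 0.0772] shift [0.0036 0.0564 0.5065] turn [ 0.0018  0.0038 -0.0015] mm 255 deg 0.3
TCP tgt [0.5077 0.0367 0.0992] shift [0.0034 0.0568 0.4616] turn [ 0.0018  0.0038 -0.0015] mm 233 deg 0.3
```

Emit:
{"fn": "play_rows", "kwargs": {"rows": [[[0.001,0.02,0.08],[0,0.002,0],0.35],[[0.002,0.04,0.17],[0.002,0.004,0],0.35],[[0.0025,0.0566,0.26],[0.002,0.004,0],0.35],[[0.0026,0.0566,0.33],[0.002,0.004,0],0.35],[[0.003,0.0566,0.39],[0.002,0.004,0],0.35],[[0.0034,0.0566,0.43],[0.002,0.004,0],0.35],[[0.0034,0.0566,0.46],[0.002,0.004,0],0.35],[[0.0034,0.0566,0.4616],[0.002,0.004,0],0.35],[[0.0034,0.0566,0.4616],[0.002,0.004,0],0.35]]}}

```text
clock: 14.85
position: [0.4254, 0.0286, 0.1822]
ee_rot: [2.23, 1.95, 0.24]
force: [0.4, 0.3, 0.7]
width: 0.677
```

```bash
python3 - <<'E'
from h import *
st(); snap("wrist","r_wrist"); snap("side","r_side"); lidang("r_side"); st()
delta([.5005,.104,.088],12)
a=cv2.imread('pics/r_side.png')[80:310,180:450]
cv2.imwrite('pics/r_z.png',cv2.resize(a,None,fx=2.5,fy=2.5,interpolation=cv2.INTER_CUBIC))
E
```

```text
t 14.85 pos [0.4254 0.0286 0.1822] Gbox [0.4152 0.0849 0.1929] lean 13.4 x [0.133 0.991 0.01 ] F [0.36 0.33 0.72] T [ 0.05  0.29 -0.03] w 0.677 q [-1.838 -0.437  1.316  2.337  0.763  0.862  0.438]
r_side lid 1.1432 n 395 hinge off mm -0.5
t 14.95 pos [0.4255 0.0286 0.1823] Gbox [0.4154 0.0849 0.193 ] lean 13.4 x [0.133 0.991 0.01 ] F [ 0.61  0.27 -0.33] T [ 0.03  0.22 -0.02] w 0.676 q [-1.838 -0.437  1.317  2.336  0.762  0.863  0.438]
TCP tgt [0.5122 0.0361 0.0772] shift [0.0357 0.1163 0.2441] turn [ 0.0234 -0.0095 -0.0017] mm 136 deg 1.5
```

View pics/r_wrist.png

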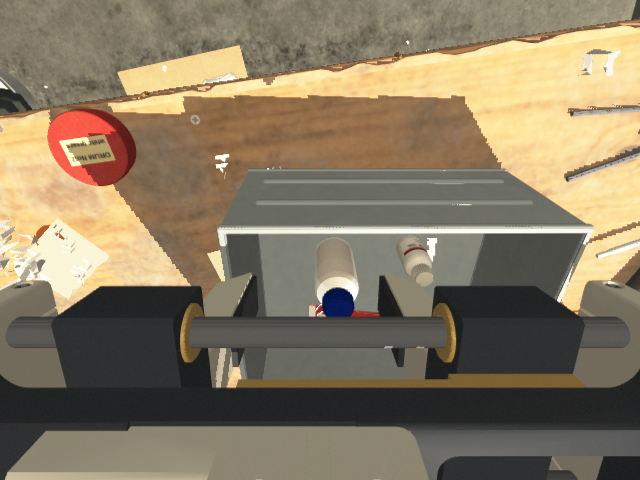

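View pics/r_z.png

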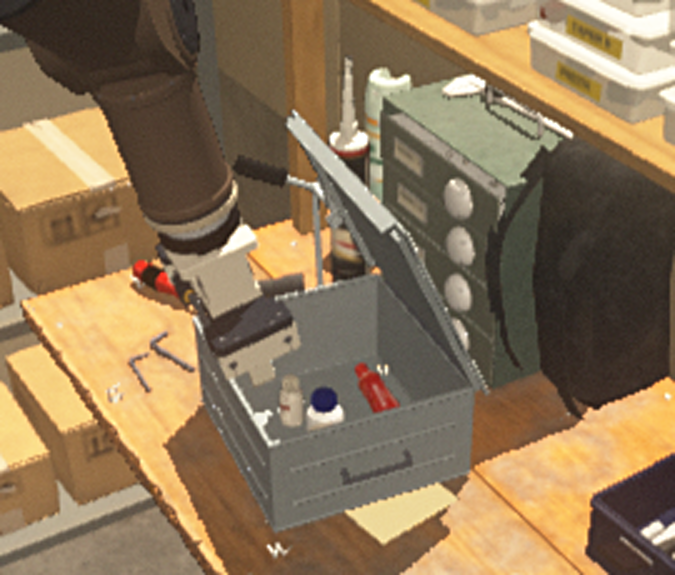

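The arm stopped short: joints 2 and 3 are at their limits because of how the elbow has swivelled. I'll fit a kinematic model from the logged poses to find a route that unwinds the elbow.

```bash
cat > kin.py <<'E'
import numpy as np
from scipy.spatial.transform import Rotation as Ro
from scipy.optimize import least_squares
S=[ # q, pos, rotvec
([-1.45054725,0.43520164,0.02500782,1.57407122,-0.01159684,1.13396801,-0.07513105],[0.13809969,0.60906655,0.23396862],[2.45398,1.95984,-.00168]),
([-1.616,.09,.328,2.364,1.054,.896,-.637],[.3888,.272,.2425],[1.861,1.62,.672]),
([-1.459,.599,.298,2.495,1.754,.61,-1.523],[.4174,.2716,.0586],[1.857,1.623,.676]),
([-1.504,.428,.412,2.457,1.532,.576,-1.155],[.4343,.269,.1214],[1.859,1.626,.674]),
([-1.474,.3,.496,2.371,1.448,.637,-.87],[.4959,.2606,.2015],[1.801,1.574,.728]),
([-1.432,.29,.529,2.327,1.476,.627,-.811],[.5316,.2557,.2252],[1.777,1.553,.749]),
([-1.41,.293,.543,2.306,1.497,.615,-.795],[.549,.2534,.234],[1.766,1.544,.758]),
([-1.35,.321,.572,2.259,1.58,.579,-.81],[.5922,.2476,.2489],[1.738,1.517,.784]),
([-1.372,.312,.562,2.275,1.563,.596,-.815],[.5786,.2509,.2457],[1.742,1.524,.783]),
([-1.703,-.031,.398,2.267,1.131,1.108,-.523],[.4315,.272,.3529],[1.742,1.527,.788]),
([-1.616,-.398,.988,2.067,.52,1.191,.621],[.4326,.0453,.319],[2.243,1.952,.204]),
([-1.838,-.437,1.316,2.337,.763,.862,.438],[.4254,.0286,.1822],[2.23,1.95,.24]),
]
LIM=np.array([[-2.62,2.62],[-.44,2.09],[-1.27,1.32],[.08,2.57],[-1.32,4.46],[.12,2],[-2.74,2.74]])
def rz(a):c,s=np.cos(a),np.sin(a);return np.array([[c,-s,0],[s,c,0],[0,0,1]])
def ry(a):c,s=np.cos(a),np.sin(a);return np.array([[c,0,s],[0,1,0],[-s,0,c]])
def fk(q,P):
    # P: 7 offsets angles, then translations after each joint (x,y,z)
    o=P[:7]; T=P[7:].reshape(8,3)
    R=np.eye(3);p=T[0].copy()
    for i in range(7):
        R=R@((rz if i%2==0 else ry)(q[i]+o[i])); p=p+R@T[i+1]
    return p,R
P0=np.zeros(7+24);P0[0]=2.8;P0[6]=np.pi
T=P0[7:].reshape(8,3);T[0]=[0,0,.3];T[2]=[0,0,.3];T[4]=[0,0,.3];T[6]=[0,0,.1];T[7]=[0,0,.15]
def res(P):
    r=[]
    for q,p,v in S:
        a,R=fk(np.array(q),P); r+=list((a-p)/.001); r+=list((Ro.from_matrix(R)*Ro.from_rotvec(v).inv()).as_rotvec()/.003)
    return np.array(r+list((P-P0)*1e-1*10))
def fit():
    s=least_squares(res,P0,x_scale=.1,max_nfev=3000); return s
if __name__=="__main__":
    s=fit(); r=s.fun[:len(S)*6].reshape(-1,6)
    np.set_printoptions(suppress=True,precision=4)
    print(s.cost,r.round(1)); print(s.x[:7]);print(s.x[7:].reshape(8,3)); np.save("P.npy",s.x)
E
python3 kin.py
```

```text
9477.454790706255 [[-16.9   0.6   3.6   1.2  38.4  19.9]
 [ 30.2   8.   10.8  11.4 -16.8   2.5]
 [  1.   30.6  -2.9 -17.3  20.   -2.1]
 [ 42.   14.4   6.5  -4.5   9.9  -2.3]
 [ 17.5  -7.9   6.5   1.9   3.    4.1]
 [  3.  -10.7   5.2   2.2   2.9   7. ]
 [ -1.7 -10.7   3.4   1.8   3.3   7.6]
 [-21.2  -9.   -6.2  -2.6   5.1  11.4]
 [-12.8 -14.2  -5.4  -2.6   4.2   8.7]
 [-43.8 -29.1 -15.5   8.3 -20.8   6.1]
 [  7.5  32.  -30.4 -13.9 -12.5 -28. ]
 [ -4.8  -4.   24.5 -33.5  -2.7 -30.5]]
[ 6.4205 -0.2344 -0.4088  0.1106 -0.0299  0.1217  6.4151]
[[ 0.3011 -0.7813  0.5622]
 [ 0.2054 -0.006   0.2622]
 [-0.0225 -0.0059 -0.0838]
 [-0.1266 -0.1839 -0.3838]
 [-0.2579 -0.1843  0.2572]
 [ 0.1432  0.047  -0.0425]
 [ 0.1156  0.0475  0.0776]
 [ 1.4446 -0.1295  0.1278]]
```

```bash
cat > kin2.py <<'E'
from kin import *
import itertools
Q=np.array([s[0] for s in S]);V=Ro.from_rotvec([s[2] for s in S])
best=[]
for axes in itertools.product('xyz',repeat=6):
    ax='z'+''.join(axes)
    if any(ax[i]==ax[i+1] for i in range(6)): continue
    E=np.array([dict(x=[1,0,0],y=[0,1,0],z=[0,0,1])[a] for a in ax],float)
    for sg in itertools.product([1,-1],repeat=6):
        s=np.array((1,)+sg)
        # POE at zero config: R_i = prod exp(E s q) R0 -> R0_i should be constant
        R=Ro.identity(len(Q))
        for i in range(7): R=R*Ro.from_rotvec(Q[:,[i]]*s[i]*E[i])
        # V = A R B ; A=rz(phi) unknown, B unknown const. A left: base axis is z so A=rz(phi) absorbed? use R^-1 A^-1 V
        for phi in (0,np.pi/2,np.pi,-np.pi/2,2.8):
            B=(R.inv()*Ro.from_rotvec([0,0,-phi])*V)
            m=B.mean(); e=np.abs((B*m.inv()).magnitude()).mean()
            best.append((e,ax,tuple(s),phi))
best.sort(key=lambda t:t[0]); 
for b in best[:12]: print(b)
E
python3 kin2.py
```

```text
(np.float64(0.03120951472442941), 'zyzyzyz', (np.int64(1), np.int64(-1), np.int64(1), np.int64(-1), np.int64(1), np.int64(-1), np.int64(1)), 2.8)
(np.float64(0.08572122659457092), 'zxzxzxz', (np.int64(1), np.int64(1), np.int64(1), np.int64(1), np.int64(1), np.int64(1), np.int64(1)), 1.5707963267948966)
(np.float64(0.08572122659457103), 'zyzyzyz', (np.int64(1), np.int64(1), np.int64(1), np.int64(1), np.int64(1), np.int64(1), np.int64(1)), 0)
(np.float64(0.08572122659457117), 'zyzyzyz', (np.int64(1), np.int64(-1), np.int64(1), np.int64(-1), np.int64(1), np.int64(-1), np.int64(1)), 3.141592653589793)
(np.float64(0.0857212265945713), 'zxzxzxz', (np.int64(1), np.int64(-1), np.int64(1), np.int64(-1), np.int64(1), np.int64(-1), np.int64(1)), -1.5707963267948966)
(np.float64(0.23521418668495683), 'zxzxzxz', (np.int64(1), np.int64(-1), np.int64(-1), np.int64(-1), np.int64(-1), np.int64(-1), np.int64(-1)), 1.5707963267948966)
(np.float64(0.23521418668495694), 'zxzxzxz', (np.int64(1), np.int64(1), np.int64(-1), np.int64(1), np.int64(-1), np.int64(1), np.int64(-1)), -1.5707963267948966)
(np.float64(0.23521418668495694), 'zyzyzyz', (np.int64(1), np.int64(-1), np.int64(-1), np.int64(-1), np.int64(-1), np.int64(-1), np.int64(-1)), 0)
(np.float64(0.23521418668495706), 'zyzyzyz', (np.int64(1), np.int64(1), np.int64(-1), np.int64(1), np.int64(-1), np.int64(1), np.int64(-1)), 3.141592653589793)
(np.float64(0.24106432742293973), 'zyzyzyz', (np.int64(1), np.int64(1), np.int64(-1), np.int64(1), np.int64(-1), np.int64(1), np.int64(-1)), 2.8)
(np.float64(0.24794183758546728), 'zyxzyzx', (np.int64(1), np.int64(1), np.int64(1), np.int64(-1), np.int64(-1), np.int64(1), np.int64(-1)), 2.8)
(np.float64(0.2584913795133306), 'zxyzxzy', (np.int64(1), np.int64(-1), np.int64(-1), np.int64(1), np.int64(1), np.int64(-1), np.int64(1)), -1.5707963267948966)
```

```bash
cat > kin3.py <<'E'
from kin import *
Q=np.array([s[0] for s in S]);V=Ro.from_rotvec([s[2] for s in S]);X=np.array([s[1] for s in S])
def Rs(q,o):
    R=np.eye(3);out=[R]
    for i in range(7):
        R=R@((rz if i%2==0 else ry)(q[i]+o[i]) ); out.append(R)
    return out
def ro(z):
    o=z[:7];B=Ro.from_rotvec(z[7:]); return np.concatenate([(Ro.from_matrix(Rs(q,o)[-1])*B*v.inv()).as_rotvec() for q,v in zip(Q,V)]+[.003*o])
bestc=None
rng=np.random.default_rng(1)
for k in range(60):
    z0=np.r_[rng.choice([0,np.pi/2,-np.pi/2,np.pi],7)*(rng.random(7)<.4),rng.normal(size=3)*1.5]; z0[0]=rng.uniform(-3,3)
    s=least_squares(ro,z0)
    if bestc is None or s.cost<bestc.cost: bestc=s
np.set_printoptions(suppress=True,precision=4)
print(bestc.cost,bestc.x, np.abs(bestc.fun[:-7]).max())
o=bestc.x[:7]
A=[];b=[]
for q,x in zip(Q,X):
    R=Rs(q,o); A.append(np.hstack(R)); b.append(x)
A=np.vstack(A);b=np.concatenate(b)
lam=1e-3
T=np.linalg.solve(A.T@A+lam**2*np.eye(24),A.T@b)
print((A@T-b).reshape(-1,3).round(4)); print(T.reshape(8,3))
E
python3 kin3.py
```

```text
0.007384101712787941 [-0.3034 -0.0563 -0.004  -0.0556 -0.0068 -0.0042 -0.0001  0.0094  0.1059
  0.0584] 0.08128571350801982
[[ 0.0107 -0.0198 -0.008 ]
 [-0.0087  0.0232 -0.0514]
 [ 0.0046  0.0422  0.0197]
 [ 0.0208  0.0129 -0.0013]
 [ 0.0172 -0.0127 -0.0007]
 [ 0.0134 -0.0144 -0.0006]
 [ 0.0042 -0.0124  0.0013]
 [-0.0017 -0.0073  0.0218]
 [-0.0067 -0.0126  0.023 ]
 [-0.0433 -0.0385 -0.0214]
 [-0.0585  0.0641 -0.0302]
 [ 0.048  -0.0246  0.0479]]
[[ 0.7161  3.9588  0.1748]
 [-0.1869  0.1492  0.1748]
 [-0.1043  0.1492 -0.1248]
 [-0.0649 -0.2818 -0.1248]
 [-0.3501 -0.2818  0.1647]
 [ 0.2587  0.0234  0.1647]
 [ 0.0494  0.0234  0.1651]
 [-3.5459 -0.0833  0.1651]]
```

Emit:
{"fn": "play_rows", "kwargs": {"rows": [[[0,0,-0.1],[0,0,0],0.35],[[0,0,-0.2],[0,0,0],0.35],[[0,0,-0.3],[0,0,0],0.35],[[0,0,-0.3],[0,0,0],0.35]]}}

```text
clock: 15.35
position: [0.3923, 0.033, 0.3334]
ee_rot: [2.23, 1.947, 0.251]
force: [1.3, -0.4, -0.1]
width: 0.673
```

```bash
python3 - <<'E'
from h import *
st()
from cell import arm
s=arm.observe(); print(np.round(s["ee_rot"],4))
E
```

```text
t 15.35 pos [0.3923 0.033  0.3334] Gbox [0.3818 0.0848 0.3441] lean 13.7 x [0.133 0.991 0.014] F [ 1.3  -0.36 -0.08] T [0.03 0.21 0.02] w 0.673 q [-1.371 -0.425  0.729  2.118  0.473  1.2    0.632]
[2.2301 1.947  0.2506]
```

```bash
cat > lg.py <<'E'
import json
from cell import arm
s=arm.observe()
open("log.jsonl","a").write(json.dumps([list(map(float,s[k])) for k in("joints","position","ee_rot")])+"\n")
import numpy as np
print(np.round(s["joints"],3),np.round(s["position"],3),round(s["clock"],2))
E
python3 lg.py
```

```text
[-1.371 -0.425  0.729  2.118  0.473  1.2    0.632] [0.392 0.033 0.333] 15.35
```

Emit:
{"fn": "play_rows", "kwargs": {"rows": [[[0.1,0,-0.1],[0.1,0.1,0],0.35],[[0.2,0,-0.15],[0.2,0.2,0.1],0.35],[[0.3,0,-0.15],[0.2,0.2,0.25],0.35]]}}

```text
clock: 15.65
position: [0.3944, 0.1589, 0.4017]
ee_rot: [-2.442, -1.703, -0.306]
force: [0.4, 0.3, 0.4]
width: 0.673
```

```bash
python3 lg.py
```

```text
[-1.471 -0.313  0.861  1.89   0.093  1.253  0.588] [0.394 0.159 0.402] 15.65
```

Emit:
{"fn": "play_rows", "kwargs": {"rows": [[[0.05,0.1,0],[0.1,-0.1,0.1],0.35],[[0.1,0.2,0],[0.1,-0.2,0.25],0.35],[[0.15,0.3,0],[0.1,-0.2,0.4],0.35]]}}

```text
clock: 15.95
position: [0.4503, 0.1632, 0.4007]
ee_rot: [-2.58, -1.495, -0.019]
force: [-0.3, -0.9, 0.3]
width: 0.677
```

```bash
python3 lg.py
```

```text
[-1.377  0.162  1.247  1.677 -0.307  1.469  0.959] [0.45  0.163 0.401] 15.95
```

Emit:
{"fn": "play_rows", "kwargs": {"rows": [[[0.1,0,0.05],[-0.15,0,0.1],0.35],[[0.2,0,0.1],[-0.3,0,0.2],0.35],[[0.2,-0.1,0.1],[-0.4,0,0.3],0.35]]}}

```text
clock: 16.25
position: [0.4698, 0.2689, 0.3631]
ee_rot: [2.765, 1.183, 0.222]
force: [-2.0, 1.5, -0.3]
width: 0.676
```

```bash
python3 lg.py
```

```text
[-1.731  0.241  1.27   1.737 -0.1    1.195  0.354] [0.47  0.269 0.363] 16.25
```

```bash
cat > kin4.py <<'E'
from kin import *
import json
for l in open("log.jsonl"):
    S.append(tuple(json.loads(l)))
# drop the motion-state sample duplicates
Q=np.array([s[0] for s in S]);V=Ro.from_rotvec([s[2] for s in S]);X=np.array([s[1] for s in S])
def chain(z):
    W=z[:21].reshape(7,3); W=W/np.linalg.norm(W,axis=1,keepdims=True)
    R=Ro.identity(len(Q)); out=[R]
    for i in range(7):
        R=R*Ro.from_rotvec(Q[:,[i]]*W[i]); out.append(R)
    return out,W
def ro(z):
    out,W=chain(z); e=(out[-1]*Ro.from_rotvec(z[21:24])*V.inv()).as_rotvec().ravel()
    return np.r_[e/.003,(np.linalg.norm(z[:21].reshape(7,3),axis=1)-1)]
if __name__=="__main__":
    best=None;rng=np.random.default_rng(0)
    for k in range(150):
        z0=rng.normal(size=24)
        if k<40:
            a=np.array([[0,0,1],[0,1,0],[0,0,1],[0,1,0],[0,0,1],[0,1,0],[0,0,1]],float)*rng.choice([1,-1],7)[:,None]; z0=np.r_[a.ravel(),rng.normal(size=3)]+rng.normal(size=24)*.15
        s=least_squares(ro,z0,max_nfev=300)
        if best is None or s.cost<best.cost: best=s; print(k,s.cost)
    np.set_printoptions(suppress=True,precision=3)
    print(chain(best.x)[1],best.x[21:]); print(best.fun[:-7].reshape(-1,3).round(1)); np.save("z.npy",best.x)
E
python3 kin4.py
```

```text
0 0.3390564826392771
1 0.33905648262359334
14 0.3390564826208611
33 0.3390564826196395
44 0.3390564826154807
70 0.33905648261325133
73 0.33905648260592625
[[ 0.    -0.001 -1.   ]
 [-0.     1.     0.   ]
 [ 0.001 -0.    -1.   ]
 [-0.     1.     0.   ]
 [ 0.001  0.001 -1.   ]
 [ 0.001  1.    -0.   ]
 [ 0.001 -0.    -1.   ]] [-0.002  0.     3.142]
[[ 0.   0.   0. ]
 [-0.1 -0.1 -0.1]
 [ 0.1  0.  -0.1]
 [-0.1 -0.1  0.2]
 [ 0.3 -0.1 -0.2]
 [-0.2 -0.  -0.3]
 [-0.2  0.   0.1]
 [ 0.2  0.2  0.2]
 [-0.  -0.1 -0. ]
 [-0.   0.1  0.2]
 [-0.1  0.1 -0.2]
 [ 0.1 -0.1  0.2]
 [-0.  -0.  -0.1]
 [ 0.   0.  -0.1]
 [-0.  -0.   0. ]
 [ 0.   0.   0.1]]
```

```bash
cat > kin5.py <<'E'
import numpy as np
from kin4 import S,Q,X,V
from kin import rz,ry,LIM
from scipy.optimize import least_squares
from scipy.spatial.transform import Rotation as Ro
R0=rz(np.pi)
def Rl(q):
    R=np.eye(3);out=[R]
    for i in range(7): R=R@(rz(-q[i]) if i%2==0 else ry(q[i])); out.append(R)
    return out
A=np.vstack([np.hstack(Rl(q)) for q in Q]);b=X.ravel()
lam=3e-4
T=np.linalg.solve(A.T@A+lam**2*np.eye(24),A.T@b).reshape(8,3)
def fk(q):
    R=Rl(q); return sum(R[i]@T[i] for i in range(8)),R[7]@R0
def jac(q):
    R=Rl(q);pts=[];p=np.zeros(3)
    axes=[];org=[]
    for i in range(7):
        p=p+R[i]@T[i]; org.append(p.copy()); axes.append(R[i]@([0,0,-1] if i%2==0 else [0,1,0]))
    pe=p+R[7]@T[7]
    return np.array([np.r_[np.cross(a,pe-o),a] for a,o in zip(axes,org)]).T
def ik_local(q,p,Rt,n=60,lam=1e-3,lim=True,null=None):
    q=q.copy()
    for _ in range(n):
        pc,Rc=fk(q); e=np.r_[p-pc,Ro.from_matrix(Rt@Rc.T).as_rotvec()]
        J=jac(q); dq=J.T@np.linalg.solve(J@J.T+lam**2*np.eye(6),e)
        if null is not None: 
            N=np.eye(7)-np.linalg.pinv(J)@J; dq+=N@null(q)
        m=np.abs(dq).max(); dq*=min(1,.15/m)
        q=q+dq
        if lim: q=np.clip(q,LIM[:,0]+.003,LIM[:,1]-.003)
        if np.linalg.norm(e)<1e-5 and null is None: break
    pc,Rc=fk(q); return q,np.linalg.norm(p-pc),np.linalg.norm(Ro.from_matrix(Rt@Rc.T).as_rotvec())
if __name__=="__main__":
    np.set_printoptions(suppress=True,precision=4)
    print((A@T.ravel()-b).reshape(-1,3).round(4)); print(T)
E
python3 kin5.py
```

```text
[[-0.0001  0.0001 -0.    ]
 [ 0.0002 -0.0001  0.0003]
 [-0.      0.0001  0.    ]
 [-0.0001  0.     -0.0001]
 [ 0.0002 -0.      0.0002]
 [ 0.0002 -0.0006  0.0001]
 [-0.0001 -0.     -0.0001]
 [-0.0001  0.     -0.0001]
 [ 0.0001  0.0005  0.    ]
 [-0.0003  0.0001 -0.0003]
 [ 0.0001 -0.0002 -0.    ]
 [-0.      0.0002  0.0001]
 [ 0.     -0.     -0.    ]
 [-0.     -0.      0.    ]
 [-0.      0.0001 -0.    ]
 [-0.     -0.0001  0.    ]]
[[ 0.0001 -0.0005  0.136 ]
 [ 0.0002 -0.018   0.136 ]
 [ 0.     -0.018   0.2788]
 [-0.     -0.0083  0.2788]
 [-0.0002 -0.0083  0.2137]
 [ 0.0001 -0.0001  0.2137]
 [-0.0002 -0.0001  0.1813]
 [-0.0002 -0.0001  0.1813]]
```

```bash
cat > plan.py <<'E'
from kin5 import *
from h import toolR,b2w
def tgt(G,lean,flip=False):
    R=toolR(lean,flip=flip); return b2w(G)+.011*R[:,2],R
def sols(G,lean,flip=False,n=150,seed=0):
    p,R=tgt(G,lean,flip); rng=np.random.default_rng(seed); out=[]
    for _ in range(n):
        q0=rng.uniform(LIM[:,0],LIM[:,1]); q,ep,er=ik_local(q0,p,R,n=80)
        if ep<5e-4 and er<2e-3:
            m=np.min(np.minimum(q-LIM[:,0],LIM[:,1]-q)); out.append((m,q))
    out.sort(key=lambda t:-t[0]); return out
if __name__=="__main__":
    np.set_printoptions(suppress=True,precision=3)
    for nm,G,L in [("grasp",[.5005,.104,.088],12),("lift",[.49,.104,.25],12),("place",[.49,-.10,.081],12),("grasp20",[.5005,.104,.088],20)]:
        for f in (False,True):
            s=sols(G,L,f); print(nm,f,len(s)); 
            for m,q in s[:3]+s[-2:]: print("  ",round(m,3),q)
E
python3 plan.py
```

```text
grasp False 81
   0.426 [ 0.419  0.514 -0.839  2.144  0.877  0.622  0.397]
   0.426 [ 0.419  0.514 -0.839  2.144  0.877  0.622  0.397]
   0.425 [ 0.41   0.509 -0.827  2.145  0.868  0.616  0.404]
   0.003 [ 0.662  0.743 -1.267  2.129  1.145  0.923  0.174]
   0.003 [ 0.662  0.743 -1.267  2.129  1.145  0.923  0.174]
grasp True 65
   0.332 [-0.836  0.48   0.82   2.238 -0.725  0.452 -1.175]
   0.327 [-0.926  0.54   0.97   2.243 -0.885  0.52  -1.01 ]
   0.327 [-0.928  0.542  0.974  2.243 -0.888  0.522 -1.007]
   0.003 [-1.074  0.773  1.317  2.251 -1.184  0.798 -0.701]
   0.003 [-1.074  0.773  1.317  2.251 -1.184  0.798 -0.701]
lift False 78
   0.586 [ 0.369  0.186 -0.684  1.983  0.275  0.84   0.975]
   0.578 [ 0.227  0.162 -0.518  1.992  0.223  0.827  1.023]
   0.574 [ 0.166  0.154 -0.448  1.996  0.203  0.823  1.041]
   0.003 [-1.317  0.226  1.317  2.083 -0.258  0.806  1.569]
   0.003 [ 0.789  0.364 -1.267  1.96   0.57   0.958  0.702]
lift True 69
   0.585 [ 0.327  0.179 -0.635  1.985  0.259  0.836 -2.152]
   0.583 [ 0.295  0.173 -0.598  1.987  0.247  0.833 -2.142]
   0.58 [ 0.256  0.167 -
[... 715 characters left out ...]
-0.162]
   0.003 [ 1.138  0.744 -1.267  2.16   1.12   0.82  -2.507]
grasp20 False 85
   0.317 [ 0.466  0.52  -0.94   2.253  1.258  0.601  0.004]
   0.316 [ 0.442  0.506 -0.905  2.254  1.246  0.579  0.012]
   0.315 [ 0.439  0.504 -0.9    2.255  1.244  0.576  0.014]
   0.003 [ 0.652  0.708 -1.267  2.242  1.371  0.868 -0.066]
   0.003 [ 0.652  0.708 -1.267  2.242  1.371  0.868 -0.066]
grasp20 True 55
   0.166 [-0.938  0.479  0.899  2.354 -1.154  0.295 -0.777]
   0.142 [-0.902  0.457  0.84   2.352 -1.085  0.262 -0.848]
   0.126 [-0.881  0.447  0.808  2.351 -1.042  0.246 -0.892]
   0.003 [-1.044  0.573  1.091  2.36  -1.317  0.43  -0.608]
   0.003 [-1.044  0.573  1.091  2.36  -1.317  0.43  -0.608]
```

```bash
cat > sim.py <<'E'
from plan import *
import json
def step_to(q,p,R,mode):
    pc,Rc=fk(q); dp=p-pc; d=np.linalg.norm(dp); rv=Ro.from_matrix(R@Rc.T).as_rotvec(); a=np.linalg.norm(rv)
    f=min(1,.05/max(d,1e-9)); g=min(1,np.deg2rad(8.59)/max(a,1e-9))
    p1=pc+f*dp; R1=Ro.from_rotvec(g*rv).as_matrix()@Rc
    return ik_local(q,p1,R1,n=40,**mode)[0]
def run(q,rows,mode={}):
    p0,R0_=fk(q); 
    for r in rows:
        p=p0+R0_@(np.array(r[0])*.5); R=R0_@Ro.from_rotvec(np.array(r[1])*np.deg2rad(60)).as_matrix()
        q=step_to(q,p,R,mode)
    return q
if __name__=="__main__":
    np.set_printoptions(suppress=True,precision=3)
    L=[np.array(json.loads(l)[0]) for l in open("log.jsonl")]
    calls=[[[[0.1,0,-0.1],[0.1,0.1,0]],[[0.2,0,-0.15],[0.2,0.2,0.1]],[[0.3,0,-0.15],[0.2,0.2,0.25]]],
    [[[0.05,0.1,0],[0.1,-0.1,0.1]],[[0.1,0.2,0],[0.1,-0.2,0.25]],[[0.15,0.3,0],[0.1,-0.2,0.4]]],
    [[[0.1,0,0.05],[-0.15,0,0.1]],[[0.2,0,0.1],[-0.3,0,0.2]],[[0.2,-0.1,0.1],[-0.4,0,0.3]]]]
    for i,c in enumerate(calls):
        q=run(L[i],c); print(q,L[i+1]); print(fk(q)[0],fk(L[i+1])[0])
    qs=np.array([-1.451,.435,.025,1.574,-.012,1.134,-.075])
    r=[[[-0.1,0.12,0],[-0.15,0,-0.02]],[[-0.2,0.24,0],[-0.3,0.01,-0.03]],[[-0.3,0.36,0],[-0.45,0.02,-0.05]],[[-0.4,0.48,0],[-0.6,0.03,-0.06]],[[-0.5,0.6,-0.015],[-0.7,0.035,-0.08]]]+[[[-0.542,0.635,-0.0155],[-0.7494,0.0346,-0.0804]]]*5
    print(run(qs,r),"real [-1.616 .09 .328 2.364 1.054 .896 -.637]")
E
python3 sim.py
```

```text
[-1.493 -0.326  0.856  1.888  0.115  1.261  0.565] [-1.471 -0.313  0.861  1.89   0.093  1.253  0.588]
[0.392 0.16  0.404] [0.394 0.159 0.402]
[-1.054  0.485  1.245  1.395 -0.561  1.7    1.018] [-1.377  0.162  1.247  1.677 -0.307  1.469  0.959]
[0.543 0.173 0.418] [0.45  0.163 0.401]
[-1.851  0.221  1.317  1.756 -0.037  1.184  0.225] [-1.731  0.241  1.27   1.737 -0.1    1.195  0.354]
[0.455 0.28  0.367] [0.47  0.269 0.363]
[-1.617  0.093  0.322  2.362  1.053  0.896 -0.637] real [-1.616 .09 .328 2.364 1.054 .896 -.637]
```

```bash
cat > search.py <<'E'
from sim import *
from cell import arm
from h import w2b
def go(q,p,R,nmax=25):
    mm=9
    for k in range(nmax):
        q=step_to(q,p,R,{}); mm=min(mm,np.min(np.minimum(q-LIM[:,0],LIM[:,1]-q)))
        pc,Rc=fk(q)
        if np.linalg.norm(p-pc)<1e-3 and np.linalg.norm(Ro.from_matrix(R@Rc.T).as_rotvec())<.005: return q,mm,k+1,True
    return q,mm,nmax,False
def pose(pw,lean,yaw,tw=0):
    R=toolR(lean,yaw=yaw); return np.array(pw),R
if __name__=="__main__":
    np.set_printoptions(suppress=True,precision=3)
    q0=np.array(arm.observe()["joints"])
    rng=np.random.default_rng(3); best=-9
    import time; t0=time.time()
    hov=tgt([.4755,.104,.205],12); gr=tgt([.5005,.104,.088],12); lift=tgt([.47,.104,.25],12); pl=tgt([.49,-.10,.15],12)
    while time.time()-t0<400:
        n=rng.integers(1,4); wps=[]; q=q0; ok=True; rows=0; mm=9
        for _ in range(n):
            w=([rng.uniform(.3,.45),rng.uniform(-.3,.35),rng.uniform(.36,.5)],rng.uniform(-10,40),rng.uniform(-1.2,1.2)); wps.append(w)
            q,m,k,o=go(q,*pose(*w)); mm=min(mm,m); rows+=k
            if not o: ok=False;break
        if not ok: continue
        q,m1,k,o=go(q,*hov); rows+=k; 
        if not o: continue
        qh=q; q,m2,k,o=go(q,*gr)
        if not o: continue
        qg=q; q,m3,k,o=go(q,*lift)
        if not o: continue
        q,m4,k,o=go(q,*pl,nmax=30)
        s=min(m1,m2,m3,m4 if o else -1,.25)-.002*rows
        if s>best: best=s; print(round(s,3),rows,[ (np.round(w[0],2),round(w[1]),round(w[2],2)) for w in wps],"\n   hov",qh,"gr",qg,"pl",q,round(m1,2),round(m2,2),round(m4,2),flush=True)
E
python3 search.py
```

```text
0.002 33 [(array([0.34, 0.22, 0.44]), -5, -0.16), (array([ 0.37, -0.2 ,  0.46]), -4, -0.26), (array([ 0.38, -0.02,  0.44]), 27, 1.1)] 
   hov [-0.974  0.17   0.848  2.164 -0.112  0.666  1.372] gr [-0.684  0.421  0.597  2.229 -0.469  0.391  1.705] pl [-0.401  0.31   0.812  2.203 -0.516  0.573  2.217] 0.07 0.27 0.31
0.097 17 [(array([ 0.34, -0.1 ,  0.48]), 19, -0.07)] 
   hov [-0.532  0.143  0.322  2.137  0.042  0.672  1.189] gr [-0.434  0.38   0.264  2.21  -0.081  0.366  1.312] pl [-0.11   0.258  0.43   2.184 -0.28   0.53   1.962] 0.13 0.25 0.38
0.196 27 [(array([0.39, 0.09, 0.5 ]), 29, 0.7), (array([ 0.31, -0.06,  0.37]), 0, -0.69)] 
   hov [-0.294  0.149  0.052  2.121  0.11   0.68   1.115] gr [-0.28   0.374  0.067  2.198  0.13   0.376  1.101] pl [ 0.113  0.25   0.157  2.168 -0.131  0.522  1.806] 0.27 0.26 0.4
0.204 23 [(array([0.33, 0.03, 0.42]), 23, -0.4), (array([0.33, 0.31, 0.39]), -3, -0.53)] 
   hov [-0.744  0.148  0.568  2.151 -0.021  0.667  1.264] gr [-0.561  0.395  0.429  2.22  -0.271  0.371  1.504] pl [-0.277  0.28   0.644  2.196 -0.406  0.548  2.098] 0.39 0.25 0.37
0.216 17 [(array([0.45, 0.04, 0.41]), 2, -0.49), (array([0.3 , 0.16, 0.36]), 27, -1.11)] 
   hov [-0.896  0.159  0.75   2.16  -0.077  0.665  1.33 ] gr [-0.645  0.411  0.542  2.226 -0.404  0.383  1.639] pl [-0.368  0.3    0.766  2.201 -0.484  0.565  2.183] 0.34 0.26 0.37
```

The minimum-norm model reproduces the real motion, so I can predict it. I'll use the route with two free-space waypoints.

```bash
cat > mv.py <<'E'
from search import *
def num(p,R,cur=None):
    q=np.array(arm.observe()["joints"]) if cur is None else cur
    s=arm.observe(); p0=np.array(s["position"]);R0_=Ro.from_rotvec(s["ee_rot"]).as_matrix()
    dp=R0_.T@(p-p0); dr=Ro.from_matrix(R0_.T@R).as_rotvec()
    print("shift",(dp/.5).round(4),"turn",(dr/np.deg2rad(60)).round(4),"rows>=",max(np.linalg.norm(dp)/.05,np.rad2deg(np.linalg.norm(dr))/8.59).__round__(1))
    qe,m,k,o=go(q,p,R); print("   pred",qe.round(3),"margin",round(m,3),k,o); return qe
E
python3 - <<'E'
from mv import *
num(*pose([.45,.04,.41],2,-.49))
E
```

```text
shift [-0.3514  0.3019 -0.0727] turn [ 0.1432 -0.054  -0.2597] rows>= 4.7
   pred [-1.535 -0.144  1.211  1.739  0.162  1.432  0.734] margin 0.076 5 True
```

Emit:
{"fn": "play_rows", "kwargs": {"rows": [[[-0.07,0.06,-0.015],[0.03,-0.01,-0.05],0.35],[[-0.14,0.12,-0.03],[0.06,-0.02,-0.1],0.35],[[-0.21,0.18,-0.045],[0.09,-0.03,-0.15],0.35],[[-0.28,0.24,-0.06],[0.12,-0.04,-0.2],0.35],[[-0.351,0.302,-0.073],[0.143,-0.054,-0.26],0.35],[[-0.351,0.302,-0.073],[0.143,-0.054,-0.26],0.35],[[-0.351,0.302,-0.073],[0.143,-0.054,-0.26],0.35]]}}

```text
clock: 16.95
position: [0.4504, 0.0345, 0.4104]
ee_rot: [2.68, 1.607, 0.028]
force: [-0.5, 1.3, -0.9]
width: 0.676
```

```bash
python3 - <<'E'
from mv import *
from h import st
st()
num(*pose([.30,.16,.36],27,-1.11))
E
```

```text
t 16.95 pos [0.4504 0.0345 0.4104] Gbox [0.4416 0.0942 0.4214] lean 1.4 x [0.471 0.882 0.007] F [-0.46  1.33 -0.88] T [0.03 0.04 0.01] w 0.676 q [-1.68  -0.253  1.259  1.735  0.256  1.469  0.628]
shift [ 0.079  -0.3858  0.0925] turn [-0.4162 -0.1524  0.5769] rows>= 5.1
   pred [-1.474 -0.075  0.376  1.986  0.4    1.527 -0.721] margin 0.201 6 True
```

Emit:
{"fn": "play_rows", "kwargs": {"rows": [[[0.013,-0.064,0.015],[-0.07,-0.025,0.095],0.35],[[0.026,-0.128,0.03],[-0.14,-0.05,0.19],0.35],[[0.039,-0.19,0.045],[-0.21,-0.075,0.29],0.35],[[0.053,-0.257,0.06],[-0.28,-0.1,0.385],0.35],[[0.066,-0.32,0.077],[-0.35,-0.125,0.48],0.35],[[0.079,-0.386,0.0925],[-0.416,-0.152,0.577],0.35],[[0.079,-0.386,0.0925],[-0.416,-0.152,0.577],0.35],[[0.079,-0.386,0.0925],[-0.416,-0.152,0.577],0.35]]}}

```text
clock: 17.75
position: [0.2977, 0.1628, 0.3581]
ee_rot: [2.598, 0.621, 0.146]
force: [0.5, -0.4, 0.4]
width: 0.674
```

```bash
python3 - <<'E'
from mv import *
from h import st
st()
q=num(*tgt([.42,.104,.33],12)); print(go(q,*tgt([.4755,.104,.205],12)))
q=num(*tgt([.4755,.104,.205],12)); print(go(q,*tgt([.5005,.104,.088],12)))
E
```

```text
t 17.75 pos [0.2977 0.1628 0.3581] Gbox [0.2705 0.2052 0.3679] lean 27.4 x [ 0.892  0.451 -0.004] F [ 0.48 -0.38  0.37] T [0.42 0.25 0.03] w 0.674 q [-1.469 -0.067  0.362  1.987  0.399  1.526 -0.723]
shift [0.1361 0.2562 0.2198] turn [ 0.2346  0.3164 -0.8725] rows>= 6.7
   pred [-1.462 -0.302  0.934  2.064  0.412  1.122  0.752] margin 0.138 7 True
(array([-1.19626088,  0.23840824,  1.15760374,  2.17317214, -0.28090595,
        0.68146396,  1.56729122]), np.float64(0.0031686342946444235), 3, True)
shift [0.2286 0.197  0.4703] turn [ 0.2346  0.3164 -0.8725] rows>= 6.7
   pred [-0.91   0.161  0.767  2.161 -0.083  0.665  1.337] margin 0.343 7 True
(array([-0.65197171,  0.41311478,  0.55237793,  2.2264298 , -0.41636371,
        0.38400251,  1.65115509]), np.float64(0.26400250863574687), 3, True)
```

Emit:
{"fn": "play_rows", "kwargs": {"rows": [[[0.033,0.028,0.067],[0.034,0.045,-0.125],0.35],[[0.065,0.056,0.134],[0.067,0.09,-0.25],0.35],[[0.098,0.084,0.2],[0.1,0.136,-0.374],0.35],[[0.13,0.113,0.269],[0.134,0.18,-0.5],0.35],[[0.163,0.141,0.336],[0.168,0.226,-0.623],0.35],[[0.196,0.169,0.403],[0.2,0.271,-0.748],0.35],[[0.2286,0.197,0.47],[0.2346,0.3164,-0.8725],0.35],[[0.2286,0.197,0.47],[0.2346,0.3164,-0.8725],0.35],[[0.2286,0.197,0.47],[0.2346,0.3164,-0.8725],0.35]]}}

```text
clock: 18.65
position: [0.473, 0.0487, 0.2033]
ee_rot: [2.305, 1.879, 0.19]
force: [-1.0, 1.8, 0.4]
width: 0.675
```

```bash
python3 - <<'E'
from mv import *
from h import st,snap,lidang
st(); snap("wrist","s_wrist"); snap("side","s_side"); lidang("s_side")
num(*tgt([.496,.104,.11],12))
num(*tgt([.5005,.104,.088],12))
E
```

```text
t 18.65 pos [0.473  0.0487 0.2033] Gbox [0.4601 0.1115 0.2141] lean 11.8 x [ 0.202  0.979 -0.003] F [-0.96  1.84  0.43] T [0.08 0.26 0.07] w 0.675 q [-1.089  0.133  0.91   2.172 -0.035  0.699  1.199]
s_side lid 1.1437 n 397 hinge off mm -0.5
shift [-0.004   0.0273  0.2182] turn [-0.0037  0.0193 -0.0671] rows>= 2.2
   pred [-0.745  0.379  0.663  2.222 -0.416  0.442  1.658] margin 0.322 3 True
shift [-0.0031  0.0271  0.2631] turn [-0.0037  0.0193 -0.0671] rows>= 2.6
   pred [-0.686  0.422  0.599  2.229 -0.472  0.392  1.708] margin 0.272 3 True
```

View pics/s_wrist.png

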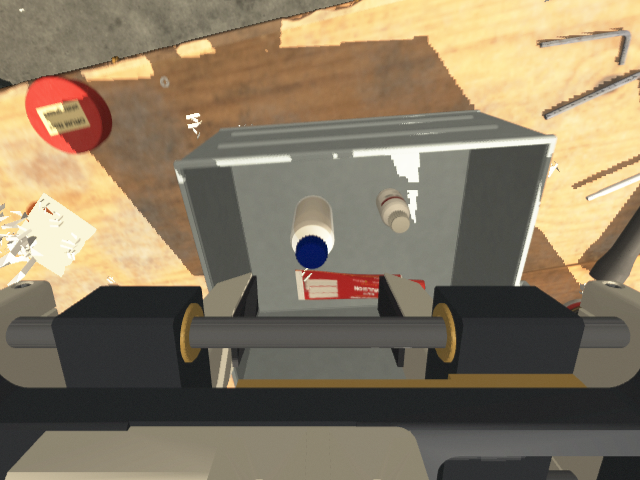

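View pics/s_side.png

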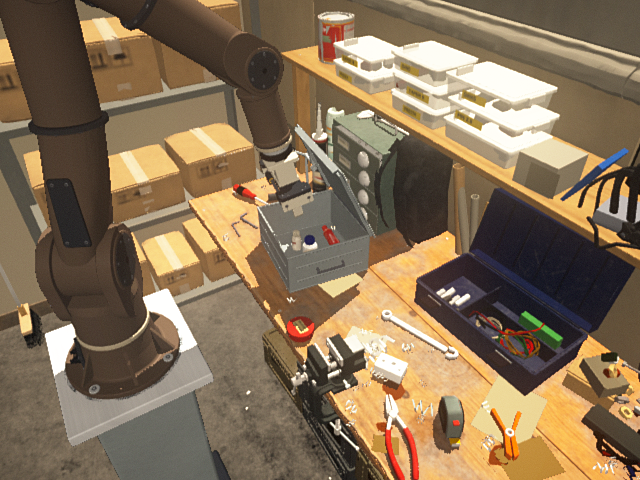

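```bash
python3 - <<'E'
from mv import *
from h import w2b,st
def pts(q):
    R=Rl(q);p=np.zeros(3);o=[]
    for i in range(8): p=p+R[i]@T[i]; o.append(p.copy())
    return o
np.set_printoptions(suppress=True,precision=3)
st()
for G in ([.4755,.104,.205],[.5005,.104,.088]):
    q=go(np.array(arm.observe()["joints"]),*tgt(G,12))[0]
    o=pts(q)
    print("elbow",(o[2]+o[3])/2 if 0 else o[3].round(3),"wrist",o[5].round(3),"wrist box",w2b(o[5]).round(3),"j2-end",o[2])
E
```

```text
t 18.75 pos [0.473 0.046 0.203] Gbox [0.461 0.109 0.214] lean 11.8 x [ 0.205  0.979 -0.005] F [ 0.18 -0.18 -0.16] T [0.05 0.21 0.01] w 0.675 q [-1.086  0.134  0.91   2.172 -0.033  0.699  1.199]
elbow [0.084 0.052 0.822] wrist [0.412 0.049 0.549] wrist box [0.402 0.104 0.549] j2-end [0.057 0.02  0.547]
elbow [0.201 0.108 0.783] wrist [0.437 0.046 0.432] wrist box [0.427 0.104 0.432] j2-end [0.111 0.044 0.526]
```

```bash
python3 - <<'E'
from mv import *
q=num(*tgt([.480,.104,.185],12))
num(*tgt([.496,.104,.11],12))
E
```

```text
shift [-0.0071  0.0267  0.0649] turn [-0.0037  0.0193 -0.0671] rows>= 0.7
   pred [-0.943  0.221  0.84   2.181 -0.19   0.617  1.45 ] margin 0.389 1 True
shift [-0.004   0.0273  0.2182] turn [-0.0037  0.0193 -0.0671] rows>= 2.2
   pred [-0.745  0.379  0.663  2.222 -0.416  0.442  1.658] margin 0.322 3 True
```

Emit:
{"fn": "play_rows", "kwargs": {"rows": [[[-0.004,0.013,0.03],[-0.002,0.01,-0.035],0.35],[[-0.007,0.0267,0.065],[-0.004,0.019,-0.067],0.35],[[-0.007,0.0267,0.065],[-0.004,0.019,-0.067],0.35],[[-0.006,0.027,0.1],[-0.004,0.019,-0.067],0.35],[[-0.005,0.027,0.15],[-0.004,0.019,-0.067],0.35],[[-0.004,0.027,0.19],[-0.004,0.019,-0.067],0.35],[[-0.004,0.027,0.218],[-0.004,0.019,-0.067],0.35],[[-0.004,0.027,0.218],[-0.004,0.019,-0.067],0.35],[[-0.004,0.027,0.218],[-0.004,0.019,-0.067],0.35]]}}

```text
clock: 19.65
position: [0.5058, 0.0403, 0.1004]
ee_rot: [2.244, 1.959, 0.207]
force: [-0.2, 0.8, 0.4]
width: 0.67
```

```bash
python3 - <<'E'
from mv import *
from h import st,snap,lidang
st(); snap("wrist","t_wrist"); snap("side","t_side"); lidang("t_side");st()
num(*tgt([.5005,.104,.088],12))
import cv2
a=cv2.imread('pics/t_side.png')[100:310,200:400]
cv2.imwrite('pics/t_z.png',cv2.resize(a,None,fx=2.8,fy=2.8,interpolation=cv2.INTER_CUBIC))
E
```

```text
t 19.65 pos [0.5058 0.0403 0.1004] Gbox [0.4937 0.1073 0.1111] lean 11.9 x [0.135 0.991 0.002] F [-0.18  0.81  0.39] T [0.06 0.27 0.05] w 0.67 q [-0.753  0.375  0.663  2.223 -0.407  0.445  1.641]
t_side lid 1.1434 n 396 hinge off mm -0.5
t 19.75 pos [0.5063 0.0404 0.1007] Gbox [0.4941 0.1075 0.1115] lean 12.0 x [0.134 0.991 0.003] F [ 0.3  -0.74  0.48] T [0.06 0.18 0.  ] w 0.672 q [-0.753  0.375  0.663  2.223 -0.408  0.444  1.642]
shift [-0.0071  0.0028  0.0486] turn [ 0.0001 -0.0023 -0.0017] rows>= 0.5
   pred [-0.682  0.421  0.594  2.229 -0.466  0.391  1.701] margin 0.271 1 True
```

View pics/t_wrist.png

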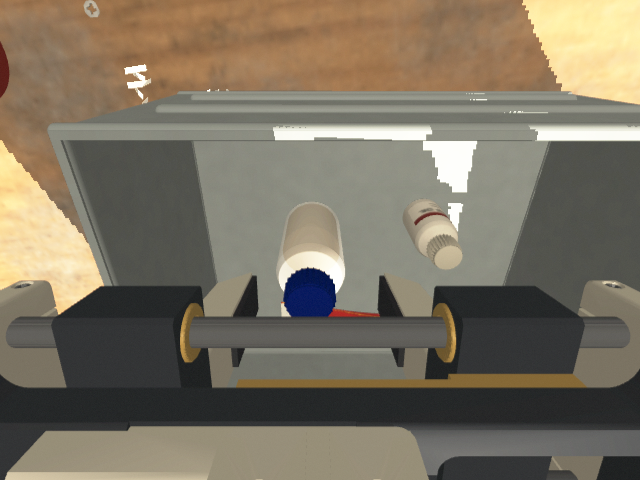

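View pics/t_z.png

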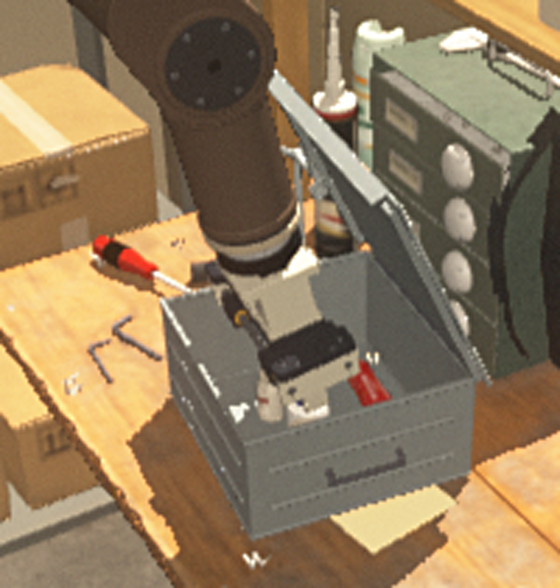

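The bottle at (310,295) is between the fingers and slightly off-centre, and the next move corrects that.

Emit:
{"fn": "play_rows", "kwargs": {"rows": [[[-0.007,0.003,0.012],[0,0,0],0.35],[[-0.007,0.003,0.025],[0,0,0],0.35],[[-0.007,0.003,0.038],[0,0,0],0.35],[[-0.007,0.003,0.0486],[0,0,0],0.35],[[-0.007,0.003,0.0486],[0,0,0],0.35]]}}

```text
clock: 20.25
position: [0.5115, 0.0354, 0.0752]
ee_rot: [2.244, 1.96, 0.205]
force: [-0.4, -0.4, -0.2]
width: 0.678
```

```bash
python3 - <<'E'
from mv import *
from h import st,snap,lidang
st(); snap("wrist","u_wrist"); snap("side","u_side"); lidang("u_side");st()
import cv2
a=cv2.imread('pics/u_side.png')[180:300,240:380]
cv2.imwrite('pics/u_z.png',cv2.resize(a,None,fx=5,fy=5,interpolation=cv2.INTER_CUBIC))
E
```

```text
t 20.25 pos [0.5115 0.0354 0.0752] Gbox [0.5    0.1032 0.086 ] lean 11.9 x [0.135 0.991 0.001] F [-0.4  -0.43 -0.23] T [ 0.03  0.24 -0.  ] w 0.678 q [-0.673  0.424  0.586  2.228 -0.469  0.389  1.705]
u_side lid 1.1435 n 394 hinge off mm -0.5
t 20.35 pos [0.5117 0.0354 0.0758] Gbox [0.5002 0.1033 0.0866] lean 11.9 x [0.135 0.991 0.001] F [0.26 0.46 0.41] T [0.04 0.21 0.01] w 0.671 q [-0.675  0.423  0.588  2.228 -0.469  0.39   1.704]
```

View pics/u_wrist.png

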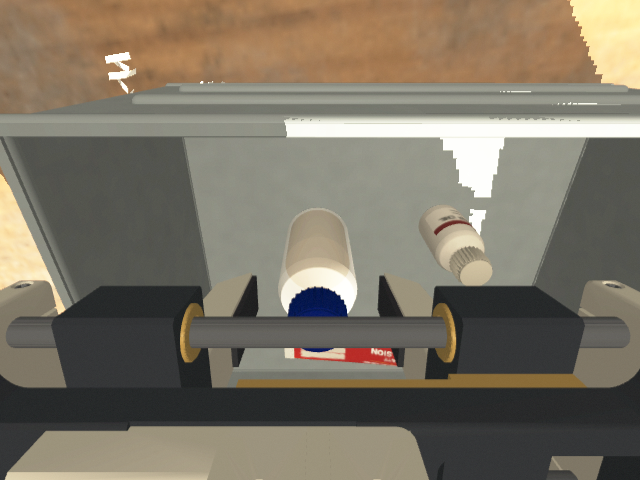

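View pics/u_z.png

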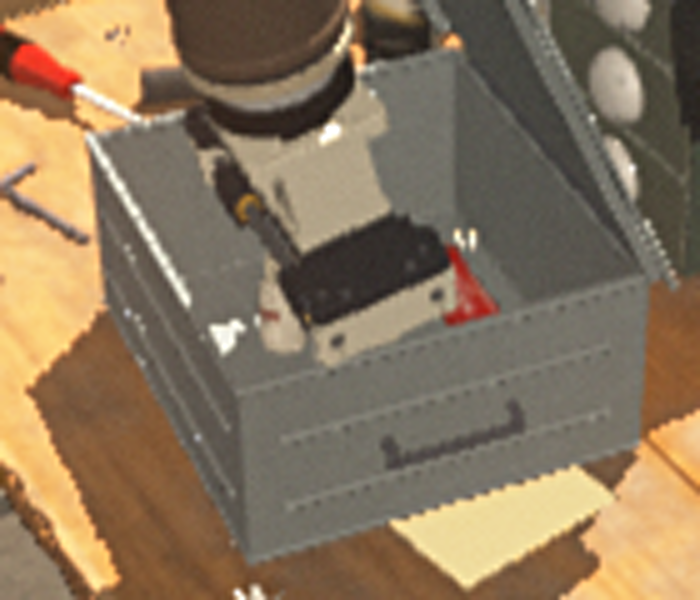

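No contact, and the bottle is centred between the fingers. Closing.

Emit:
{"fn": "play_rows", "kwargs": {"rows": [[[0,0,0],[0,0,0],-1],[[0,0,0],[0,0,0],-1],[[0,0,0],[0,0,0],-1],[[0,0,0],[0,0,0],-1],[[0,0,0],[0,0,0],-1],[[0,0,0],[0,0,0],-1]], "newtons": 20}}

```text
clock: 20.95
position: [0.512, 0.0357, 0.0762]
ee_rot: [2.244, 1.959, 0.207]
force: [-0.9, -0.2, 3.1]
width: 0.441
```

```bash
python3 - <<'E'
from mv import *
from h import st
st()
num(*tgt([.500,.1033,.13],12))
q=num(*tgt([.478,.1033,.25],12))
for yp in (.0,-.10):
    q,m,k,o=go(q,*tgt([.478,yp,.25],12)); print(yp,q,m,o)
q,m,k,o=go(q,*tgt([.49,-.10,.08],12)); print(q,m,o)
E
```

```text
t 20.95 pos [0.512  0.0357 0.0762] Gbox [0.5004 0.1036 0.087 ] lean 12.0 x [0.134 0.991 0.002] F [-0.86 -0.24  3.07] T [ 0.03  0.24 -0.03] w 0.441 q [-0.675  0.422  0.588  2.228 -0.469  0.39   1.704]
shift [-0.0004  0.0171 -0.0843] turn [-0.0008 -0.0016 -0.0015] rows>= 0.9
   pred [-0.784  0.352  0.714  2.197 -0.374  0.496  1.627] margin 0.373 1 True
shift [ 0.      0.0237 -0.3282] turn [-0.0008 -0.0016 -0.0015] rows>= 3.3
   pred [-1.111  0.097  0.969  2.099 -0.03   0.786  1.304] margin 0.351 4 True
0.0 [-0.9541477   0.05813326  1.04136841  2.12663209 -0.05603871  0.77699415
  1.55426226] 0.278631587541633 True
-0.1 [-0.73072483  0.10891453  1.10434286  2.10467184 -0.20314703  0.79253937
  1.92718488] 0.21565714191010255 True
[-0.26745892  0.44152773  0.67365529  2.26409839 -0.81157539  0.43439653
  2.49613775] 0.24386225124308503 True
```

Emit:
{"fn": "play_rows", "kwargs": {"rows": [[[0,0.004,-0.02],[0,0,0],-1],[[0,0.008,-0.04],[0,0,0],-1],[[0,0.013,-0.06],[0,0,0],-1],[[0,0.017,-0.084],[0,0,0],-1],[[0,0.017,-0.084],[0,0,0],-1]]}}

```text
clock: 21.45
position: [0.5125, 0.0359, 0.1205]
ee_rot: [2.243, 1.959, 0.211]
force: [0.2, 0.6, -0.6]
width: 0.439
```

```bash
python3 - <<'E'
from mv import *
from h import st,snap,lidang
st(); snap("wrist","v_wrist")
num(*tgt([.478,.1033,.255],12))
E
```

```text
t 21.45 pos [0.5125 0.0359 0.1205] Gbox [0.5008 0.1038 0.1313] lean 12.1 x [0.134 0.991 0.003] F [ 0.22  0.64 -0.63] T [-0.    0.28  0.02] w 0.439 q [-0.779  0.349  0.708  2.194 -0.37   0.498  1.622]
shift [-0.0005  0.008  -0.2528] turn [ 0.0005 -0.0025 -0.0012] rows>= 2.5
   pred [-1.107  0.086  0.956  2.091 -0.014  0.8    1.287] margin 0.364 3 True
```

View pics/v_wrist.png

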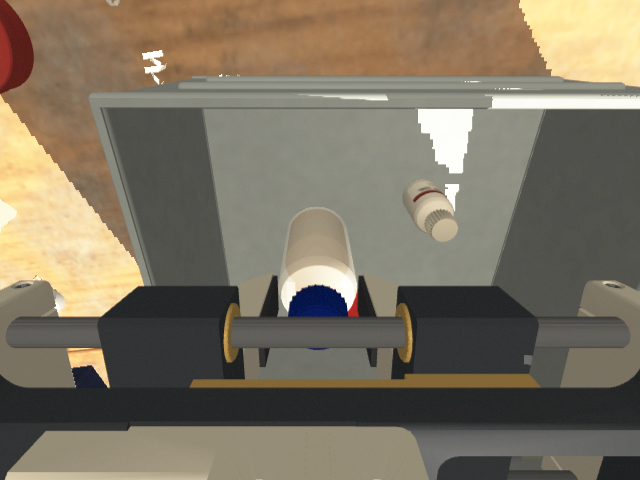

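The bottle is held and rising with the hand, and the oil bottle at (432,210) still stands. Raising above the rim.

Emit:
{"fn": "play_rows", "kwargs": {"rows": [[[0,0.002,-0.04],[0,0,0],-1],[[0,0.003,-0.085],[0,0,0],-1],[[0,0.005,-0.13],[0,0,0],-1],[[0,0.006,-0.175],[0,0,0],-1],[[0,0.007,-0.22],[0,0,0],-1],[[0,0.008,-0.253],[0,0,0],-1],[[0,0.008,-0.253],[0,0,0],-1]]}}

```text
clock: 22.2
position: [0.4901, 0.0389, 0.245]
ee_rot: [2.243, 1.96, 0.212]
force: [-0.5, 0.5, -1.8]
width: 0.446
```

```bash
python3 - <<'E'
from mv import *
from h import st,snap,lidang
st()
num(*tgt([.482,-.10,.25],12))
E
```

```text
t 22.2 pos [0.4901 0.0389 0.245 ] Gbox [0.4783 0.1038 0.2557] lean 12.1 x [0.134 0.991 0.004] F [-0.53  0.51 -1.84] T [-0.01  0.28  0.  ] w 0.446 q [-1.083  0.083  0.93   2.089 -0.013  0.8    1.283]
shift [-0.4078  0.0054  0.011 ] turn [ 0.001  -0.004  -0.0012] rows>= 4.1
   pred [-0.697  0.118  1.071  2.096 -0.212  0.794  1.932] margin 0.249 5 True
```

Emit:
{"fn": "play_rows", "kwargs": {"rows": [[[-0.04,0,0.001],[0,0,0],-1],[[-0.1,0.001,0.003],[0,0,0],-1],[[-0.16,0.002,0.004],[0,-0.001,0],-1],[[-0.22,0.003,0.006],[0,-0.002,0],-1],[[-0.28,0.004,0.008],[0,-0.003,0],-1],[[-0.34,0.005,0.01],[0,-0.004,0],-1],[[-0.38,0.005,0.01],[0,-0.004,0],-1],[[-0.408,0.005,0.011],[0.001,-0.004,0],-1],[[-0.408,0.005,0.011],[0.001,-0.004,0],-1],[[-0.408,0.005,0.011],[0.001,-0.004,0],-1]]}}

```text
clock: 23.2
position: [0.4652, -0.164, 0.2375]
ee_rot: [2.244, 1.957, 0.2]
force: [0.6, -0.1, -1.5]
width: 0.445
```

```bash
python3 - <<'E'
from mv import *
from h import *
st(); snap("side","w_side"); lidang("w_side"); st()
# bottle bottom from side cloud
im,d,c=load("w_side"); W=cloud(d,c)
B=np.array([w2b(p) for p in W.reshape(-1,3)])
q=B[(abs(B[:,0]-.482)<.035)&(abs(B[:,1]+.10)<.03)&(B[:,2]>.1)&(B[:,2]<.24)]
print(len(q),np.percentile(q,[1,50,99],axis=0).round(4))
for z in np.arange(.14,.24,.01):
    s=q[abs(q[:,2]-z)<.005]; print(round(z,3),len(s),(s.min(0).round(3),s.max(0).round(3)) if len(s) else '')
num(*tgt([.49,-.10,.12],12))
num(*tgt([.49,-.10,.08],12))
a=cv2.imread('pics/w_side.png')[140:340,230:450]
cv2.imwrite('pics/w_z.png',cv2.resize(a,None,fx=3,fy=3,interpolation=cv2.INTER_CUBIC))
E
```

```text
t 23.2 pos [ 0.4652 -0.164   0.2375] Gbox [ 0.4807 -0.1005  0.2483] lean 11.8 x [ 0.136  0.991 -0.003] F [ 0.58 -0.06 -1.47] T [0.07 0.28 0.04] w 0.445 q [-0.692  0.12   1.065  2.098 -0.208  0.793  1.925]
w_side lid 1.138 n 65 hinge off mm -0.3
t 23.25 pos [ 0.4654 -0.1635  0.2377] Gbox [ 0.4808 -0.1     0.2484] lean 11.8 x [ 0.135  0.991 -0.002] F [-0.59 -0.22 -0.55] T [0.07 0.2  0.02] w 0.445 q [-0.693  0.12   1.064  2.098 -0.208  0.793  1.925]
375 [[ 0.4607 -0.1236  0.1712]
 [ 0.4715 -0.1164  0.2014]
 [ 0.4959 -0.0947  0.2367]]
0.14 0 
0.15 0 
0.16 0 
0.17 20 (array([ 0.463, -0.122,  0.17 ]), array([ 0.492, -0.108,  0.175]))
0.18 61 (array([ 0.46 , -0.124,  0.175]), array([ 0.497, -0.098,  0.185]))
0.19 65 (array([ 0.46 , -0.123,  0.185]), array([ 0.497, -0.097,  0.195]))
0.2 67 (array([ 0.461, -0.123,  0.195]), array([ 0.497, -0.098,  0.205]))
0.21 66 (array([ 0.461, -0.121,  0.205]), array([ 0.496, -0.098,  0.215]))
0.22 61 (array([ 0.46 , -0.123,  0.215]), array([ 0.494, -0.098,  0.225]))
0.23 23 (array([ 0.461, -0.127,  0.225]), array([ 0.486, -0.099,  0.235]))
shift [ 0.0007 -0.0345  0.2552] turn [-0.003   0.0026 -0.0012] rows>= 2.6
   pred [-0.366  0.374  0.789  2.233 -0.658  0.52   2.355] margin 0.325 3 True
shift [ 0.0009 -0.0509  0.3335] turn [-0.003   0.0026 -0.0012] rows>= 3.4
   pred [-0.255  0.437  0.656  2.263 -0.795  0.428  2.479] margin 0.261 4 True
```

View pics/w_z.png

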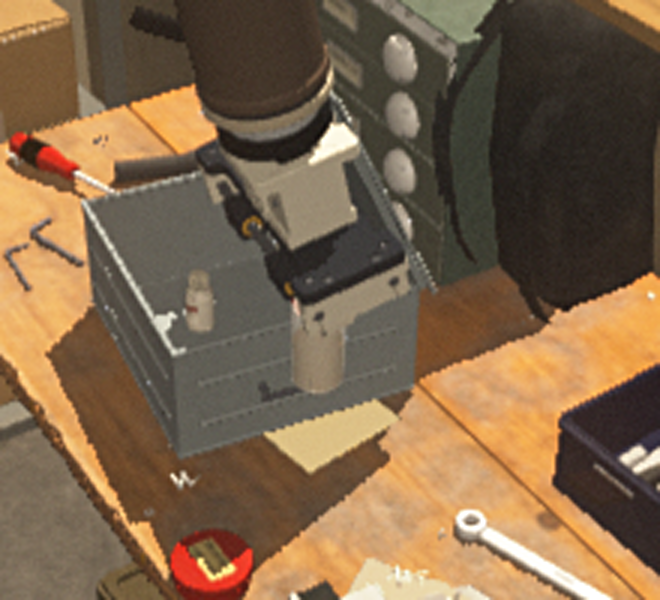

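The bottle is held upright with its base at about z 0.169. Lowering it.

Emit:
{"fn": "play_rows", "kwargs": {"rows": [[[0,-0.006,0.04],[0,0,0],-1],[[0,-0.012,0.085],[-0.001,0.001,0],-1],[[0,-0.018,0.13],[-0.002,0.002,0],-1],[[0,-0.024,0.175],[-0.003,0.0026,0],-1],[[0,-0.03,0.22],[-0.003,0.0026,0],-1],[[0.0007,-0.0345,0.255],[-0.003,0.0026,0],-1],[[0.001,-0.042,0.29],[-0.003,0.0026,0],-1],[[0.001,-0.047,0.315],[-0.003,0.0026,0],-1],[[0.001,-0.049,0.324],[-0.003,0.0026,0],-1],[[0.001,-0.049,0.324],[-0.003,0.0026,0],-1]]}}

```text
clock: 24.25
position: [0.4746, -0.1646, 0.0742]
ee_rot: [2.242, 1.959, 0.206]
force: [-0.1, 0.4, -0.1]
width: 0.448
```

```bash
python3 - <<'E'
from mv import *
from h import *
st()
num(*tgt([.49,-.10,.080],12))
E
```

```text
t 24.25 pos [ 0.4746 -0.1646  0.0742] Gbox [ 0.49   -0.0999  0.085 ] lean 12.0 x [0.134 0.991 0.001] F [-0.13  0.44 -0.06] T [ 0.09  0.28 -0.02] w 0.448 q [-0.263  0.428  0.664  2.258 -0.768  0.439  2.452]
shift [-0.0003 -0.0021  0.0097] turn [-0.0002 -0.0005 -0.0007] rows>= 0.1
   pred [-0.248  0.435  0.646  2.263 -0.785  0.425  2.469] margin 0.271 1 True
```

Emit:
{"fn": "play_rows", "kwargs": {"rows": [[[0,-0.0008,0.004],[0,0,0],-1],[[0,-0.0015,0.007],[0,0,0],-1],[[0,-0.0015,0.007],[0,0,0],-1]]}}

```text
clock: 24.55
position: [0.4751, -0.1652, 0.0714]
ee_rot: [2.241, 1.958, 0.208]
force: [0.5, 0.5, -0.3]
width: 0.445
```

```bash
python3 - <<'E'
from h import *
st()
E
```

```text
t 24.55 pos [ 0.4751 -0.1652  0.0714] Gbox [ 0.4906 -0.1004  0.0822] lean 12.1 x [0.134 0.991 0.   ] F [ 0.48  0.54 -0.31] T [ 0.1   0.21 -0.07] w 0.445 q [-0.253  0.432  0.653  2.26  -0.78   0.43   2.464]
```

Emit:
{"fn": "play_rows", "kwargs": {"rows": [[[0,-0.0004,0.002],[0,0,0],-1],[[0,-0.0004,0.002],[0,0,0],-1]]}}

```text
clock: 24.75
position: [0.475, -0.1653, 0.0702]
ee_rot: [2.242, 1.958, 0.208]
force: [-0.1, -0.2, -0.4]
width: 0.447
```

```bash
python3 - <<'E'
from h import *
st()
E
```

```text
t 24.75 pos [ 0.475  -0.1653  0.0702] Gbox [ 0.4904 -0.1006  0.081 ] lean 12.1 x [0.135 0.991 0.   ] F [-0.06 -0.16 -0.4 ] T [ 0.04  0.34 -0.03] w 0.447 q [-0.249  0.434  0.649  2.26  -0.784  0.428  2.467]
```

Emit:
{"fn": "play_rows", "kwargs": {"rows": [[[0,-0.0004,0.002],[0,0,0],-1],[[0,-0.0004,0.002],[0,0,0],-1]]}}

```text
clock: 24.95
position: [0.4752, -0.1655, 0.0692]
ee_rot: [2.242, 1.957, 0.208]
force: [1.1, 0.2, 0.5]
width: 0.449
```

```bash
python3 - <<'E'
from h import *
st()
E
```

```text
t 24.95 pos [ 0.4752 -0.1655  0.0692] Gbox [ 0.4907 -0.1007  0.08  ] lean 12.1 x [0.135 0.991 0.   ] F [1.11 0.16 0.54] T [ 0.08  0.06 -0.01] w 0.449 q [-0.246  0.436  0.645  2.261 -0.788  0.425  2.47 ]
```

Emit:
{"fn": "play_rows", "kwargs": {"rows": [[[0,-0.0002,0.001],[0,0,0],-1],[[0,-0.0002,0.001],[0,0,0],-1]]}}

```text
clock: 25.15
position: [0.4755, -0.1657, 0.0691]
ee_rot: [2.241, 1.956, 0.208]
force: [-2.2, -0.1, 7.5]
width: 0.442
```

```bash
python3 - <<'E'
from h import *
st()
E
```

```text
t 25.15 pos [ 0.4755 -0.1657  0.0691] Gbox [ 0.491  -0.1009  0.0799] lean 12.1 x [0.135 0.991 0.   ] F [-2.17 -0.06  7.48] T [ 0.1   0.17 -0.03] w 0.442 q [-0.244  0.436  0.643  2.261 -0.789  0.424  2.472]
```

Contact with the bench at 7.5 N. Opening, then retreating along the tool axis.

Emit:
{"fn": "play_rows", "kwargs": {"rows": [[[0,0,0],[0,0,0],0],[[0,0,0],[0,0,0],0.3],[[0,0,0],[0,0,0],0.3],[[0,0,0],[0,0,0],0.3],[[0,0,0],[0,0,0],0.3]]}}

```text
clock: 25.65
position: [0.4748, -0.1653, 0.0685]
ee_rot: [2.242, 1.958, 0.207]
force: [0.2, 0.6, 0.1]
width: 0.648
```

```bash
python3 - <<'E'
from h import *
st()
E
```

```text
t 25.65 pos [ 0.4748 -0.1653  0.0685] Gbox [ 0.4903 -0.1006  0.0793] lean 12.0 x [0.135 0.991 0.   ] F [0.23 0.56 0.1 ] T [ 0.05  0.24 -0.04] w 0.648 q [-0.245  0.437  0.643  2.261 -0.789  0.424  2.472]
```

Emit:
{"fn": "play_rows", "kwargs": {"rows": [[[0,0,-0.02],[0,0,0],0.3],[[0,0,-0.05],[0,0,0],0.3],[[0,0,-0.09],[0,0,0],0.3],[[0,0,-0.14],[0,0,0],0.3],[[0,0,-0.21],[0,0,0],0.3],[[0,0,-0.29],[0,0,0],0.3],[[0,0,-0.36],[0,0,0],0.3],[[0,0,-0.42],[0,0,0],0.3],[[0,0,-0.42],[0,0,0],0.3]]}}

```text
clock: 26.55
position: [0.4328, -0.1604, 0.2774]
ee_rot: [2.241, 1.954, 0.22]
force: [-0.3, 0.4, -0.1]
width: 0.648
```

```bash
python3 - <<'E'
from h import *
st(); snap("side","x_side"); snap("top","x_top"); snap("wrist","x_wrist"); lidang("x_side"); st()
im,d,c=load("x_wrist"); W=cloud(d,c)
B=np.array([w2b(p) for p in W.reshape(-1,3)])
q=B[(abs(B[:,0]-.49)<.04)&(abs(B[:,1]+.10)<.04)&(B[:,2]>.01)&(B[:,2]<.12)]
for z in (.02,.05,.07,.09):
    s=q[abs(q[:,2]-z)<.008]
    if len(s): print(z,len(s),s.min(0).round(3),s.max(0).round(3))
E
```

```text
t 26.55 pos [ 0.4328 -0.1604  0.2774] Gbox [ 0.448  -0.1013  0.2881] lean 12.5 x [0.135 0.991 0.006] F [-0.28  0.4  -0.06] T [0.1  0.22 0.05] w 0.648 q [-0.907 -0.147  1.104  2.103  0.142  0.892  1.564]
x_side lid 1.1431 n 261 hinge off mm -0.5
t 26.7 pos [ 0.4312 -0.1587  0.2735] Gbox [ 0.4462 -0.0999  0.2843] lean 12.0 x [0.133 0.991 0.002] F [-0.24 -0.13 -0.52] T [ 0.08  0.27 -0.01] w 0.65 q [-0.903 -0.135  1.104  2.108  0.132  0.888  1.574]
0.02 132 [ 0.471 -0.119  0.012] [ 0.485 -0.081  0.028]
0.05 165 [ 0.47  -0.12   0.042] [ 0.486 -0.081  0.058]
0.07 511 [ 0.471 -0.12   0.062] [ 0.503 -0.081  0.078]
0.09 503 [ 0.478 -0.113  0.082] [ 0.502 -0.087  0.093]
```

View pics/x_side.png

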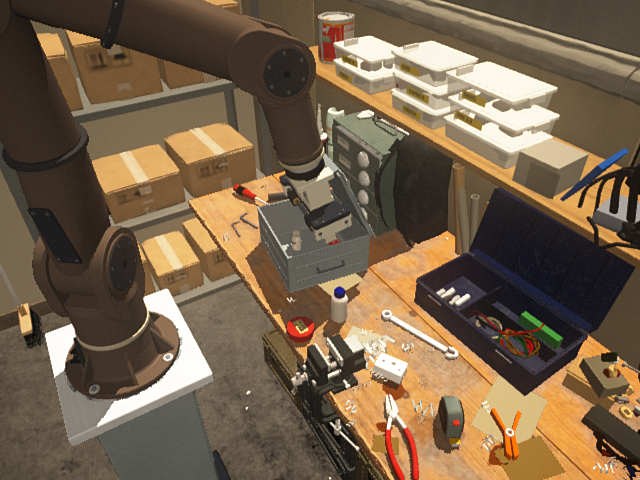

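View pics/x_wrist.png

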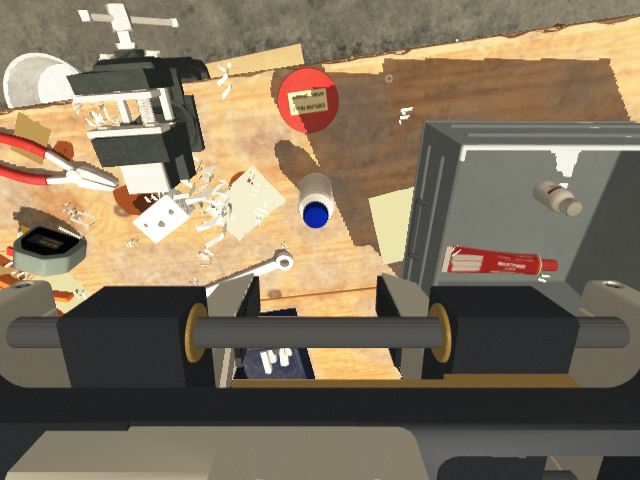

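View pics/x_top.png

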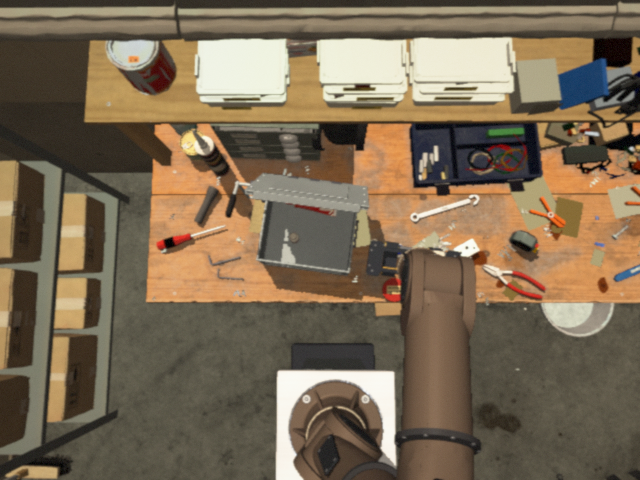

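The bottle stands upright on the bench right of the box, at (317,200) in the wrist view. The lid is still propped at 1.143 rad, the oil bottle and tube are in place, and the hand is clear. Handing in.

```bash
python3 -c "
from cell import arm
print(arm.sign_off())"
```

```text
the job is handed in; nothing more can be done
None
```

The lid is propped on the stay alone, and the thinner bottle stands upright on the bench to the right of the box. I handed the job in at about 27 s on the robot's clock; no verdict came back.

- **Lid and stay:** I raised the stay until the pin reached the catch's end stop. The push peaked at about 17 N along the swing (24 N in all), about 12 N more than the lift and above the 8 N that marks contact. I backed off at once, and the notch wall then held at +8.6 N when I lowered the stay. The lid has measured 1.143 rad since I let go (one partly hidden view read 1.138), including after the bottle was set down.
- **Bottle:** I gripped it high, with the hand leaning 12° instead of the suggested 20°, to keep the gripper body above the box's right wall. It touched the bench at 7.5 N and I opened the fingers. The last wrist view shows it upright, about 105 mm from the box's right wall.
- **Detour:** on the first approach to the bottle the arm stopped at its joint 2 and joint 3 limits. It touched nothing, and I took another route.
- **Other things:** the oil bottle still stands, and the tube, grease tin and screwdriver looked unmoved in the last pictures. The tool force read near zero and the hand was clear.

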